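# Find the binding wheel on the lab rig and flag it

## Robot

A 6-joint arm with a two-finger parallel gripper is mounted at the origin on the work surface. World frame = base frame: x ahead of the robot, y to its left, z up, the work surface at z = 0. Lengths are in m, angles in degrees, forces in N, time in s.
With the tool pointing down it reaches from about 0.4 to 0.825 m from the base axis. Payload 7 kg.
Tool frame: the origin (TCP) lies on the mounting face of the last link; the fingertips stand 178 mm ahead of it and the grasp point (between the pads) lies 159 mm ahead of it; z points along the fingers, y is the direction in which the jaws open and shut (so a half turn about z gives the same grasp; the last joint's range is limited). The gripper opens to 88 mm and grips with 3 to 60 N. Pads are 19 mm wide; open, the fingers measure 130 mm over their backs; the gripper's body (78 mm by 193 mm) begins 47 mm behind the grasp point.
Start: joints at [90.762, 20.546, 0.682, 0, -70.136, -16.507], TCP at [0.183, 0.65, 0.405] pointing down, gripper open.
Joint ranges: [-176.03, 176.03], [-82.01, 121.73], [-58.28, 71.71], [-173.87, 95.51], [-174.79, -0.11], [-173.66, 173.66]. Speed limits (degrees/s): [136.94, 136.94, 172.46, 180, 180, 180].

## Interface

Orientations are given as [roll, pitch, yaw] about the fixed x, y, z axes, in that order (R = Rz(yaw) Ry(pitch) Rx(roll)).
In Python, from plant import r gives the robot as it stands. The module is installed in compiled form; this text tells all that it offers.
- The arm moves only by the tool carry_out, never from a script. Its argument "plan" is a list of rows, each a list of 3 entries, a list of its own where there are three numbers: the shift along the tool's x, y, z in m, then the turn, a rotation vector about the tool's x, y, z in degrees, then the closure in counts, from 0 (fully open) to 255 (shut). In form: [[[x, y, z], [ax, ay, az], hand], ...]. A call has 1 to 12 rows; each row shifts and turns the commanded pose from where the row before left it, along the tool's axes as they then stand; what a row does not reach is not made up. A row lasts 1/12 s, in which the tool goes at most 41.7 mm and 7.16 degrees, less where a joint would pass 70% of its speed; a pose out of reach is approached as far as the arm can. A call is refused whole if a number of a shift passes 0.0417 or a number of a turn 7.16, either way. A call with a gripper value outside its range is refused whole. The fingers move at their own pace and stop on an object; "grip_force" is the grip in N (left out, the last holds). Time passes only in rows, so rows that do not move let the fingers close. It gives the time, the measured TCP pose, the force and the opening at its end, in the units of the state.
- r.get_state(): the state, without advancing time (a new reading comes with each control period).
- r.capture(name): name is "scene" or "top" or "wrist"; returns the picture (400x640x3 uint8, red, green, blue); there is no depth.
- r.get_calibration(name): a dict with "K" (3x3 intrinsics, pixels), "rvec" (rotation vector, rad) and "tvec" (3), from world to camera coordinates, as OpenCV has them. Camera axes: x right, y down, z forward; pixel columns grow to the right and rows downward; lengths in m; the calibration is good to about 2 mm. A picture is of the moment at which its call begins: read the wrist's pose just before it. get_calibration takes no time and is no camera call; for the wrist camera it gives the pose at the moment of the call.
- r.close_job(): hands the job in, once; it reports no verdict.
The state is a dict: "time_s": time; "joints": joint angles; "qd": joint speeds; "joint_torque": joint torques, N m; "tcp_pos": TCP position; "eef_rot": TCP orientation; "contact_force": force on the tool from outside, world axes, zero at the start; "moment": the same for the moment, N m; "gripper_width": finger opening in m.
Only numpy, scipy, OpenCV 4.12 (cv2) and the standard library are available. Lean on these libraries where they do the work, as an engineer would, in place of code of your own. Each camera call takes 0.05 s, during which the arm holds its last target. There are 200 camera calls.

## Task

Spin each of the three pegged wheels on the wooden rig by hand, at least a quarter turn each, and feel or watch how it runs: two run free and coast on, one binds and stops at once. Then lift the sliding tab out of its parking notch at the end of the rail, shift it along and drop it fully home in the notch in front of the binding wheel, and let go of it. Leave the tube rack, the beaker and the brass weight where they stand.

Things in the scene. Friction and masses are not known exactly. Their poses are not given: they have to be found in the camera images.
- rig: Fixed wooden rig; its place and yaw vary. Origin on the bench, at the middle of the foot of the panel's front face; x points away from the robot, y left along the row of three wheels, z up. Upright panel 540 mm wide, 280 mm high, front at x = 0; closed case behind it to x = 120 mm; base board 10 mm thick from x = -175 to 125 mm.
- hood_edge (a point): Middle of the lower front edge of the hood, a clear plastic strip 8 mm thick along the whole top of the panel: underside 275 mm above the bench, front edge 38 mm before the panel. It overhangs the wheels, so a gripper cannot come straight down to them: tilt it 35 to 45 deg, fingers pointing down and away from the robot.
- hub_left (a point): Hub of the wheel on the +y side, turning with it. Origin on the axle at the disc's front face, 25 mm before the panel, 150 mm above the bench; x along the level axle into the panel. Disc: radius 62 mm, 15 mm thick, aluminium. Five steel pegs, 10 mm thick, at 50 mm radius, from the hub's own +z on every 72 deg, stick out 30 mm towards the robot. A small black spot at 30 mm radius, between two pegs.
- hub_middle (a point): The same for the middle wheel, 150 mm from the others. All three wheels look alike. A free wheel has almost no drag: when a peg is pushed along at 0.2 m/s and left, it coasts on for one to three turns. The binding one needs about 2 to 5 N at a peg and stops as soon as it is let go. Exactly one binds, any of the three; nothing shows which.
- hub_right (a point): The same for the wheel on the -y side.
- wheel_left (a joint): Turn of the left wheel in rad, endless (counts on past a full turn); starts between -0.5 and 0.5. Positive about the x axis of its hub: pushing a peg at the top of the wheel towards the rig's +y makes it fall, towards -y makes it grow.
- wheel_middle (a joint): Turn of the middle wheel in rad, endless (counts on past a full turn); starts between -0.5 and 0.5. Positive about the x axis of its hub: pushing a peg at the top of the wheel towards the rig's +y makes it fall, towards -y makes it grow.
- wheel_right (a joint): Turn of the right wheel in rad, endless (counts on past a full turn); starts between -0.5 and 0.5. Positive about the x axis of its hub: pushing a peg at the top of the wheel towards the rig's +y makes it fall, towards -y makes it grow.
- tab_grip (a point): Centre of the grey grip of the loose sliding tab: an upright block 12 mm thick (along the rig's y), 24 mm along x, 48 mm high; this point is 40 mm above the underside of the tab's crossbar and 22 mm below the top of the grip. Axes as the rig's at the start. The tab starts in the parking notch, its grip standing up from the rail. About 0.09 kg.
- tab_bar (a point): Middle of the underside of the tab's steel crossbar (52 mm along x, 12 mm along y, 14 mm high), which drops into a notch: it lies on the notch floor when fully home. Below it a stem goes down between the bars to a foot, wider than the gap, that keeps the tab on the rail: it can be lifted at most 24 mm from home, and 12 mm frees it from the notch; lift it 17 to 20 mm to shift it.
- notch_park (a point): Centre of the floor of the parking notch, where the tab starts, near the +y end of the rail (rig x = -125, y = 225 mm, 58 mm above the bench). The rail runs along y: two aluminium bars, each 12 mm thick, 16 mm gap between them, tops 70 mm above the bench. Four notches cross both bars, 16 mm wide along y, 12 mm deep: this one and one in front of each wheel.
- notch_left (a point): Centre of the floor of the rail notch in front of the left wheel, 58 mm above the bench; axes as the rig's.
- notch_middle (a point): Centre of the floor of the rail notch in front of the middle wheel, 58 mm above the bench; axes as the rig's.
- notch_right (a point): Centre of the floor of the rail notch in front of the right wheel, 58 mm above the bench; axes as the rig's.
- rack_mid (a point): Bystander: middle of the wooden test tube rack (80 x 220 x 120 mm, tubes up to 137 mm), 55 mm above the bench, to the right of the rig.
- beaker_mid (a point): Bystander: middle of the glass beaker (72 mm wide, 95 mm high), 47 mm above the bench, to the left of the rig.
- weight_mid (a point): Bystander: middle of the brass weight (50 mm wide, 68 mm high), 34 mm above the bench, to the left of the rail.

How it is judged (in metres and radians):
On the way, in this order (a step that is already met when the one before it is completed fails the run):
1. each of the three wheels has been turned (joint past 1 rad either way; a quarter turn always suffices) while the tab still lies in its parking notch ((value of joint wheel_left above 1 rad or value of joint wheel_left below -1 rad) and (value of joint wheel_middle above 1 rad or value of joint wheel_middle below -1 rad) and (value of joint wheel_right above 1 rad or value of joint wheel_right below -1 rad) and distance between tab_bar and notch_park below 0.006 m), for 0.1 s.
2. the tab is lifted clear of the notch floor by 10 mm or more (z of tab_bar in the frame of rig above 0.068 m), for 0.1 s.
At the end, for the whole second after the job is handed in: The tab is at rest and upright (within 14 deg), its crossbar within 6 mm of the floor centre of the notch in front of the wheel that binds (the one on whose axle drum a hidden shoe presses with over 2 N) and no more than 4 mm above that floor (((contact force between wheel_left and anything else above 2 N and distance between tab_bar and notch_left below 0.006 m and z of tab_bar in the frame of notch_left below 0.004 m) or (contact force between wheel_middle and anything else above 2 N and distance between tab_bar and notch_middle below 0.006 m and z of tab_bar in the frame of notch_middle below 0.004 m) or (contact force between wheel_right and anything else above 2 N and distance between tab_bar and notch_right below 0.006 m and z of tab_bar in the frame of notch_right below 0.004 m)) and angle between tab_bar's own z axis and vertical below 0.25 rad and linear speed of tab below 0.02 m/s); the robot touches nothing.
It fails at once if the tube rack is moved by more than 20 mm (distance of rack_mid from where it was at the start of the episode above 0.02 m).
It fails at once if the beaker is moved by more than 20 mm (distance of beaker_mid from where it was at the start of the episode above 0.02 m).
It fails at once if the brass weight is moved by more than 20 mm (distance of weight_mid from where it was at the start of the episode above 0.02 m).
It also fails if it takes over 72 s, if anything falls off the work surface, if the arm or the gripper's body presses on something with over 40 N, if the wrist force passes 120 N, or if a joint passes its speed limit or range.

## Working session

There is one attempt and no reset: what is moved stays moved. The work goes in short steps, Python scripts to look and compute and a tool call to move; the robot and the scene stay as the last step left them, time stands still between calls to the robot, and variables do not carry over. Pictures are saved under pics/ and viewed, about 8 in all and at most 12, crops included, and the job is handed in when it is done.

Besides the shell and the picture viewer there is one more tool, called as name([rows], argument=value, ...), one row to a line, values as JSON. carry_out: Moves the arm, as the interface text tells. Its arguments: {"type":"object","properties":{"plan":{"type":"array","items":{"type":"array"}},"grip_force":{"type":"number"}},"required":["plan"]}

```bash
mkdir -p pics; ls; python3 - <<'E'
from plant import r
import cv2,numpy as np
print(r.get_state())
for n in("scene","top","wrist"):
    c=r.get_calibration(n);R=cv2.Rodrigues(np.array(c["rvec"]))[0];print(n,np.array(c["K"]).tolist(),(-R.T@np.array(c["tvec"]).ravel()).round(3),R[2].round(3))
a=r.capture("scene");b=r.capture("top")
cv2.imwrite("pics/scene0.png",a[...,::-1]);cv2.imwrite("pics/top0.png",b[...,::-1])
E
```

```text
pics
{'time_s': 0.0, 'joints': array([ 9.07630723e+01,  2.05909819e+01,  6.33304979e-01, -2.05391587e-02,
       -7.01358598e+01, -1.65060965e+01]), 'qd': array([ 0.03494381,  0.07549207,  0.05804522, -0.08415207,  0.04955471,
       -0.09760599]), 'joint_torque': array([ 6.21360687e-04, -5.82716238e+01,  2.93050647e+01,  6.99710146e+00,
        7.03025493e-03, -1.55522353e-04]), 'tcp_pos': array([0.18309916, 0.649484  , 0.40372268]), 'eef_rot': array([ 1.79904832e+02, -8.06564988e-03, -1.57500123e+01]), 'contact_force': array([-0.79616345, -0.17929729,  0.0719088 ]), 'moment': array([ 0.01869068, -0.04092669,  0.00992508]), 'gripper_width': 0.08765845666961943}
scene [[409.07242257221225, 0.0, 316.01523206316324], [0.0, 409.07242257221225, 200.96215557642878], [0.0, 0.0, 1.0]] [0.22  0.008 1.199] [ 0.321 -0.006 -0.947]
top [[367.7209750526136, 0.0, 314.5112047714491], [0.0, 367.7209750526136, 201.64583822510633], [0.0, 0.0, 1.0]] [ 0.377 -0.016  1.168] [ 0.18   0.022 -0.983]
wrist [[309.6150850275804, 0.0, 319.604361084055], [0.0, 309.6150850275804, 203.4203404099499], [0.0, 0.0, 1.0]] [0.25  0.632 0.383] [-0.248  0.068 -0.966]
```

```bash
python3 - <<'E'
import cv2
a=cv2.imread("pics/scene0.png");b=cv2.imread("pics/top0.png")
cv2.imwrite("pics/s2.png",cv2.resize(a,(800,500)));cv2.imwrite("pics/t2.png",cv2.resize(b,(800,500)))
E
```

```text
(no output)
```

View pics/scene0.png

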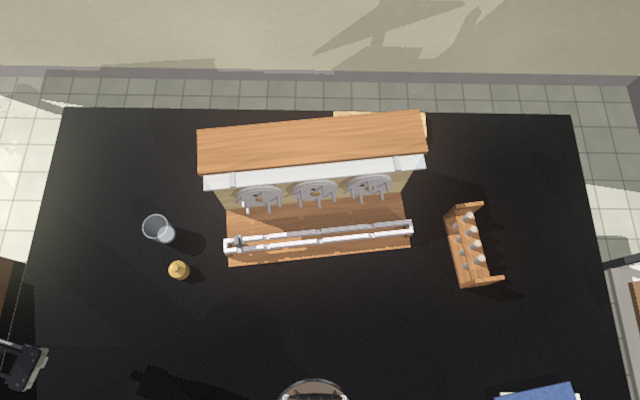

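View pics/top0.png

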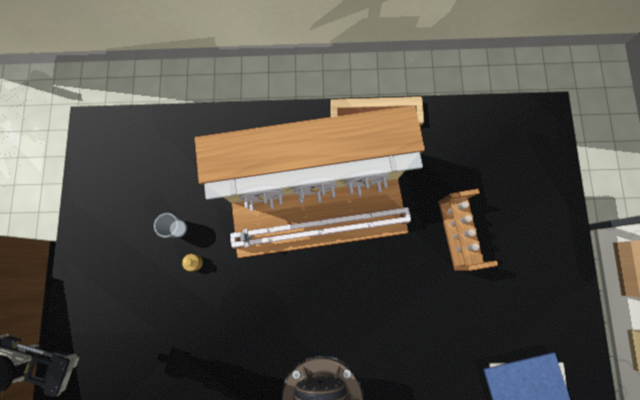

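Both show the rig ahead of the robot, slightly yawed. The scene view has the panel/case top at (197..427, 110..170), the rail ends near (226,246) and (412,229) and the tab near (238,242). The beaker (158,228) and weight (179,270) stand to the left, the rack (475,245) to the right. I'll enlarge both for exact points.

```bash
python3 - <<'E'
import cv2
a=cv2.imread("pics/scene0.png")[105:275,190:436];b=cv2.imread("pics/top0.png")[100:265,185:435]
for n,i in(("sc",a),("tc",b)): cv2.imwrite(f"pics/{n}.png",cv2.resize(i,None,fx=3.2,fy=3.2,interpolation=cv2.INTER_CUBIC))
E
```

```text
(no output)
```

View pics/sc.png

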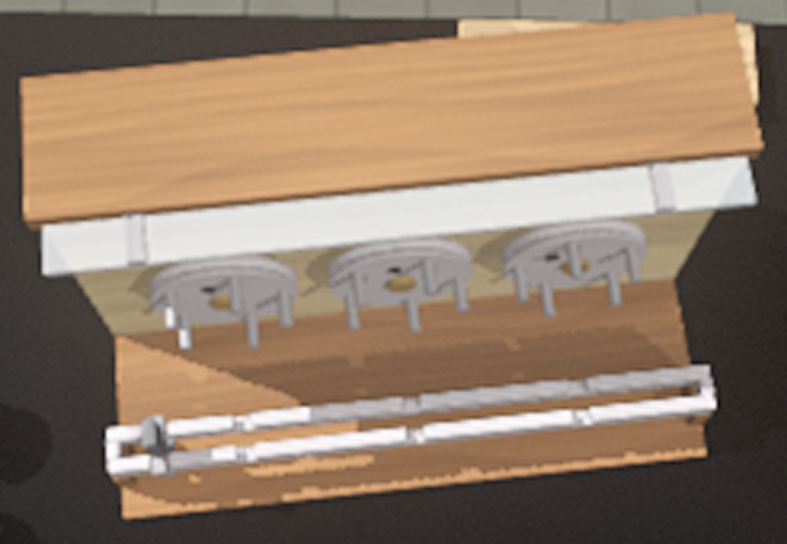

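View pics/tc.png

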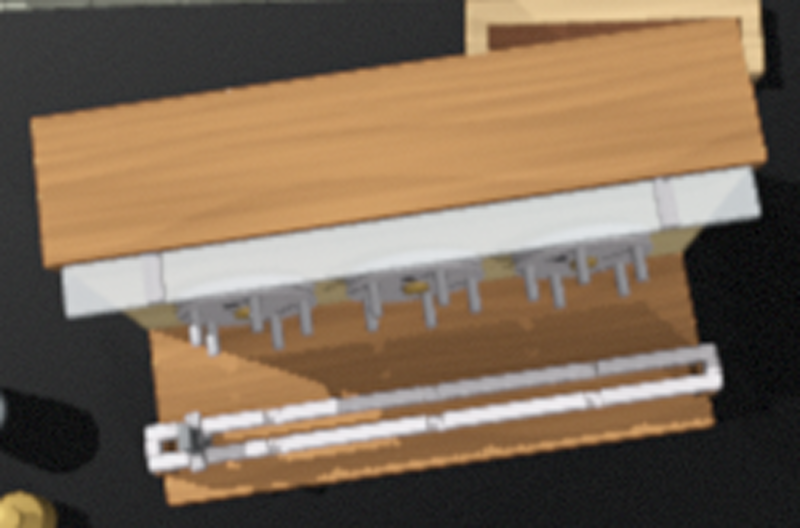

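The enlarged crops give the notch, peg-tip and base-board pixels. Next I fit the rig pose (x, y, yaw) from both cameras and work out the wheel angles.

```bash
cat > h.py <<'E'
import cv2,numpy as np
from scipy.optimize import least_squares
from scipy.spatial.transform import Rotation as Ro
from plant import r
def proj(n,P):
    c=r.get_calibration(n);return cv2.projectPoints(np.float64(P).reshape(-1,1,3),np.array(c["rvec"]),np.array(c["tvec"]),np.array(c["K"]),None)[0][:,0]
def w(p,P): # rig->world
    P=np.atleast_2d(np.float64(P));c,s=np.cos(p[2]),np.sin(p[2]);return np.c_[p[0]+c*P[:,0]-s*P[:,1],p[1]+s*P[:,0]+c*P[:,1],P[:,2]]
E
python3 - <<'E'
from h import *
sc=lambda L:np.array(L)/3.2+[190,105]
tc=lambda L:np.array(L)/3.2+[185,100]
N=[(-.139,.15,.066),(-.139,0,.066),(-.139,-.15,.066),(-.111,.15,.066),(-.111,0,.066),(-.111,-.15,.066)]
S=sc([(242,455),(415,435),(581,415),(240,424),(411,403),(581,384)])
T=tc([(271,448),(434,423),(592,400),(267,415),(433,392),(594,369)])
f=lambda p:np.r_[(proj("scene",w(p,N))-S).ravel(),(proj("top",w(p,N))-T).ravel()]
s=least_squares(f,[.6,0,.1]);p=s.x;print(p,np.degrees(p[2]));print(s.fun.reshape(-1,2).round(1).tolist())
chk=[(-.175,.27,.01),(-.175,-.27,.01),(-.125,.225,.12),(-.038,.27,.275),(-.038,-.27,.275)]
print(((proj("scene",w(p,chk))-[190,105])*3.2).round().tolist());print(((proj("top",w(p,chk))-[185,100])*3.2).round().tolist())
for nm,y in(("L",.15),("M",0),("R",-.15)):
  print(nm)
  for th in(-.5,-.25,0,.25,.5):
    a=th+np.arange(5)*np.radians(72);P=np.c_[0*a-.055,y-.05*np.sin(a),.15+.05*np.cos(a)]
    print(th,((proj("scene",w(p,P))-[190,105])*3.2).round().astype(int).tolist(),((proj("top",w(p,P))-[185,100])*3.2).round().astype(int).tolist())
E
```

```text
[0.62342857 0.00832055 0.12721359] 7.288801594761556
[[0.6, -0.6], [-0.5, -0.2], [-0.1, 0.3], [0.5, -0.5], [-0.4, 0.3], [-1.6, 0.5], [1.8, -0.4], [0.3, -0.1], [0.4, -0.4], [1.9, 0.7], [-0.8, 0.4], [-1.9, 0.2]]
[[121.0, 520.0], [706.0, 454.0], [147.0, 433.0], [44.0, 279.0], [752.0, 206.0]]
[[168.0, 506.0], [714.0, 423.0], [183.0, 439.0], [70.0, 320.0], [756.0, 217.0]]
L
-0.5 [[190, 321], [263, 316], [282, 336], [225, 352], [169, 343]] [[215, 340], [284, 332], [305, 341], [253, 354], [198, 355]]
-0.25 [[203, 317], [273, 319], [275, 340], [211, 352], [166, 339]] [[227, 337], [295, 332], [299, 344], [240, 356], [194, 352]]
0 [[219, 315], [281, 322], [265, 344], [198, 352], [166, 334]] [[242, 335], [303, 333], [290, 347], [227, 357], [194, 350]]
0.25 [[234, 314], [285, 326], [253, 348], [186, 350], [170, 329]] [[256, 333], [307, 335], [279, 350], [215, 357], [197, 347]]
0.5 [[249, 314], [285, 331], [240, 350], [176, 347], [178, 325]] [[271, 332], [308, 338], [267, 352], [205, 356], [204, 344]]
M
-0.5 [[375, 301], [446, 297], [455, 317], [396, 334], [346, 325]] [[391, 314], [459, 305], [47
[... 471 characters left out ...]
305]] [[447, 305], [475, 313], [428, 328], [371, 331], [379, 317]]
R
-0.5 [[557, 282], [626, 277], [627, 299], [564, 316], [521, 306]] [[566, 287], [633, 279], [635, 291], [575, 306], [532, 304]]
-0.25 [[572, 278], [633, 280], [617, 304], [551, 316], [521, 301]] [[581, 284], [641, 280], [626, 295], [562, 307], [533, 301]]
0 [[587, 276], [637, 284], [605, 308], [539, 315], [525, 296]] [[595, 281], [645, 282], [615, 298], [551, 308], [536, 298]]
0.25 [[602, 275], [637, 289], [592, 311], [530, 313], [533, 291]] [[610, 280], [645, 284], [602, 301], [542, 307], [543, 295]]
0.5 [[615, 276], [634, 294], [578, 314], [524, 310], [544, 286]] [[623, 279], [642, 288], [589, 304], [536, 306], [553, 291]]
```

Rig found at (0.623, 0.008) with yaw 7.3°; the base corners and hood edge reproject well. Wheel angles are about +0.25 (L), +0.45 (M) and −0.2 (R). The plan is to push the upper side peg of each wheel across the top with closed fingers.

```bash
cat >> h.py <<'E'
p0=[.6234,.0083,.1272]
def Rt(tilt): # tool orientation in world, tool y = -rig y
    t=np.radians(tilt);c,s=np.cos(t),np.sin(t)
    return Ro.from_euler('z',p0[2])*Ro.from_matrix(np.c_[[c,0,s],[0,-1,0],[s,0,-c]])
def pose(): 
    s=r.get_state();R=Ro.from_euler('xyz',s["eef_rot"],degrees=True);return s["tcp_pos"],R
def tip(L=.178):
    x,R=pose();T=x+R.apply([0,0,L])-[p0[0],p0[1],0];return Ro.from_euler('z',-p0[2]).apply(T)
def plan(wps,L=.178,start=None): # wps: (rig xyz of tip, tilt, nrows[, hand])
    x,R=start or pose();out=[]
    for q,t,n,*h in wps:
        G=Rt(t);g=w(p0,q)[0]-G.apply([0,0,L])
        for k in range(n):
            f=1/(n-k);rv=(R.inv()*G).as_rotvec();dR=np.degrees(rv*f).round(1)
            # interpolate the tip so it goes straight
            cur=x+R.apply([0,0,L]);R2=R*Ro.from_rotvec(dR,degrees=True)
            nx=cur+(w(p0,q)[0]-cur)*f-R2.apply([0,0,L])
            d=R.inv().apply(nx-x).round(3);x=x+R.apply(d);R=R2
            out.append([d.tolist(),dR.tolist(),(h or [255])[0]])
    for o in out:
        bad=max(map(abs,o[0]))>.0417 or np.linalg.norm(o[0])>.0417 or np.linalg.norm(o[1])>7.16
        print(str([[round(v,3)+0. for v in o[0]],[round(v,1)+0. for v in o[1]],o[2]])+",", "TOO FAST" if bad else "")
E
python3 - <<'E'
from h import *
print(tip());plan([((-.15,.3,.22),30,11),((-.077,.228,.211),40,5)])
E
```

```text
[-0.35546423  0.6916151   0.22583745]
[[0.023, 0.027, 0.001], [0.6, 2.7, -2.0], 255], 
[[0.022, 0.029, 0.002], [0.6, 2.7, -2.0], 255], 
[[0.021, 0.029, 0.003], [0.5, 2.7, -2.1], 255], 
[[0.019, 0.031, 0.004], [0.6, 2.7, -2.0], 255], 
[[0.018, 0.031, 0.005], [0.5, 2.7, -2.1], 255], 
[[0.017, 0.033, 0.006], [0.6, 2.7, -2.0], 255], 
[[0.016, 0.034, 0.007], [0.6, 2.7, -2.1], 255], 
[[0.014, 0.034, 0.008], [0.5, 2.7, -2.1], 255], 
[[0.012, 0.035, 0.008], [0.5, 2.7, -2.0], 255], 
[[0.011, 0.036, 0.009], [0.6, 2.6, -2.0], 255], 
[[0.01, 0.037, 0.01], [0.6, 2.7, -2.1], 255], 
[[0.006, 0.014, 0.009], [0.0, 2.0, 0.0], 255], 
[[0.005, 0.015, 0.009], [0.0, 2.0, 0.0], 255], 
[[0.005, 0.014, 0.01], [0.0, 2.0, 0.0], 255], 
[[0.004, 0.015, 0.01], [0.0, 2.0, 0.0], 255], 
[[0.004, 0.014, 0.011], [0.0, 2.0, 0.0], 255],
```

carry_out([
  [[0.023, 0.027, 0.001], [0.6, 2.7, -2.0], 255],
  [[0.022, 0.029, 0.002], [0.6, 2.7, -2.0], 255],
  [[0.021, 0.029, 0.003], [0.5, 2.7, -2.1], 255],
  [[0.019, 0.031, 0.004], [0.6, 2.7, -2.0], 255],
  [[0.018, 0.031, 0.005], [0.5, 2.7, -2.1], 255],
  [[0.017, 0.033, 0.006], [0.6, 2.7, -2.0], 255],
  [[0.016, 0.034, 0.007], [0.6, 2.7, -2.1], 255],
  [[0.014, 0.034, 0.008], [0.5, 2.7, -2.1], 255],
  [[0.012, 0.035, 0.008], [0.5, 2.7, -2.0], 255],
  [[0.011, 0.036, 0.009], [0.6, 2.6, -2.0], 255],
  [[0.01, 0.037, 0.01], [0.6, 2.7, -2.1], 255],
], grip_force=20)

```text
time_s: 1.02
tcp_pos: [0.3479, 0.2743, 0.3742]
eef_rot: [-179.9, -30.1, 7.5]
contact_force: [4.0, -0.6, 1.9]
gripper_width: 0.0197
```

carry_out([
  [[0.006, 0.014, 0.009], [0, 2, 0], 255],
  [[0.005, 0.015, 0.009], [0, 2, 0], 255],
  [[0.005, 0.014, 0.01], [0, 2, 0], 255],
  [[0.004, 0.015, 0.01], [0, 2, 0], 255],
  [[0.004, 0.014, 0.011], [0, 2, 0], 255],
])

```text
time_s: 1.43
tcp_pos: [0.4259, 0.2272, 0.3836]
eef_rot: [179.3, -37.4, 7.3]
contact_force: [0.7, 0.9, 1.4]
gripper_width: 0.0004
```

```bash
python3 - <<'E'
from h import *
print(tip(),r.get_state()["gripper_width"],r.get_state()["contact_force"],r.get_state()["joints"].round(),pose()[1].as_matrix()[:,2],Rt(40).as_matrix()[:,2])
cv2.imwrite("pics/w1.png",r.capture("wrist")[...,::-1])
E
```

```text
[-0.05987624  0.23986465  0.2422589 ] 0.0003549537122739283 [0.67553095 0.90631085 1.41709058] [ 43.  -6. -58.  75. -22. -14.] [ 0.60468935  0.06420855 -0.79386904] [ 0.63759452  0.08154228 -0.76604444]
```

View pics/w1.png

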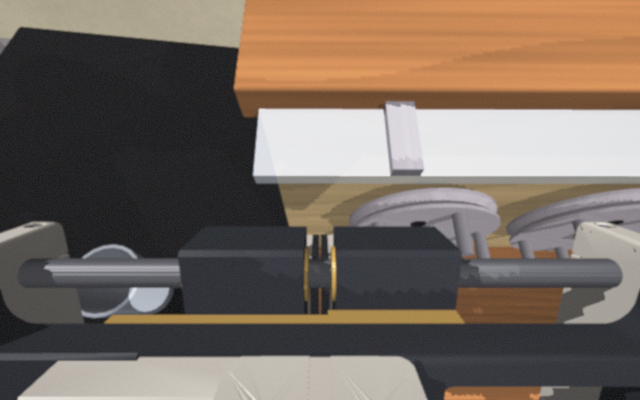

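The wrist view shows the closed fingers, each a block about 21 mm wide, beside the left wheel, with the beaker well clear at (110,280). The arm stopped short because joint 3 hit its folding limit (−58°). The real working pose lies lower and further out, so I go straight there at 37° tilt.

```bash
python3 - <<'E'
from h import *
plan([((-.040,.230,.165),37,5)])
E
```

```text
[[-0.006, 0.002, 0.014], [0.2, -0.1, 0.0], 255], 
[[-0.006, 0.002, 0.015], [0.2, -0.1, 0.0], 255], 
[[-0.006, 0.002, 0.014], [0.2, -0.1, 0.0], 255], 
[[-0.007, 0.002, 0.015], [0.1, -0.1, -0.1], 255], 
[[-0.006, 0.002, 0.014], [0.2, -0.1, 0.0], 255],
```

carry_out([
  [[-0.006, 0.002, 0.014], [0.2, -0.1, 0], 255],
  [[-0.006, 0.002, 0.015], [0.2, -0.1, 0], 255],
  [[-0.006, 0.002, 0.014], [0.2, -0.1, 0], 255],
  [[-0.007, 0.002, 0.015], [0.1, -0.1, -0.1], 255],
  [[-0.006, 0.002, 0.014], [0.2, -0.1, 0], 255],
])

```text
time_s: 1.9
tcp_pos: [0.461, 0.2309, 0.3348]
eef_rot: [179.5, -34.4, 6.6]
contact_force: [0.2, -1.5, 0.6]
gripper_width: 0.0008
```

```bash
cat >> h.py <<'E'
def st():
    s=r.get_state();print("t",round(s["time_s"],2),"tip",(tip()*1e3).round(1),"tilt",(Rt(0).inv()*pose()[1]).as_rotvec(degrees=True).round(1),"F",s["contact_force"].round(1),"J",s["joints"].round(1),"qd",s["qd"].round(0),"g",round(s["gripper_width"],4))
E
python3 - <<'E'
from h import *
st()
# arc push: peg4 of left from 58deg(+y side) to -35; finger centre = peg y+26
wp=[((-.040,.150+.05*np.sin(np.radians(a))+.026,.15+.05*np.cos(np.radians(a))-.012),37,1) for a in (58,42,25,8,-9,-26,-42)]
plan(wp+[((-.078,.135,.185),37,1),((-.105,.11,.21),37,1)])
E
```

```text
t 1.9 tip [-32.3 238.6 187.9] tilt [-0.7 34.4  0.8] F [ 0.2 -1.5  0.6] J [ 29.8   1.  -58.2  95.2 -13.4 -24.8] qd [ 1.  8. -0.  4. -0.  7.] g 0.0008
[[-0.027, 0.023, 0.015], [0.9, 2.6, -0.5], 255], 
[[0.006, 0.009, -0.008], [0.0, 0.0, 0.0], 255], 
[[0.005, 0.012, -0.007], [0.0, 0.0, 0.0], 255], 
[[0.002, 0.014, -0.003], [0.0, 0.0, 0.0], 255], 
[[0.0, 0.015, 0.0], [0.0, 0.0, 0.0], 255], 
[[-0.002, 0.014, 0.004], [0.0, 0.0, 0.0], 255], 
[[-0.005, 0.012, 0.006], [0.0, 0.0, 0.0], 255], 
[[-0.024, 0.007, -0.031], [0.0, 0.0, 0.0], 255], 
[[-0.007, 0.025, -0.036], [0.0, 0.0, 0.0], 255], TOO FAST
```

Joints 3 and 4 are both at their limits here (−58.2° and 95.2°), so I need a kinematic model to choose reachable poses. I back off in a few moves, logging joints and poses, and fit one.

carry_out([
  [[0, -0.01, -0.03], [0, 0, 0], 255],
  [[0, -0.03, -0.02], [0, -3, 0], 255],
  [[-0.01, -0.03, -0.01], [0, -5, 0], 255],
  [[-0.01, -0.03, 0], [0, -6, 0], 255],
])

```text
time_s: 2.23
tcp_pos: [0.446, 0.2762, 0.3669]
eef_rot: [179.0, -30.5, 6.7]
contact_force: [3.3, -1.0, 2.3]
gripper_width: 0.0004
```

```bash
cat > log.py <<'E'
from h import *
import json
s=r.get_state();open("log.txt","a").write(json.dumps([s["joints"].tolist(),s["tcp_pos"].tolist(),s["eef_rot"].tolist()])+"\n");st()
E
python3 log.py
```

```text
t 2.23 tip [-51.7 284.3 213.5] tilt [-1.1 30.5  0.8] F [ 3.3 -1.   2.3] J [ 53.2   0.8 -49.8  52.9 -28.4  -1.8] qd [  58.   14.   41. -126.  -44.   71.] g 0.0004
```

carry_out([
  [[0, 0.01, -0.02], [0, -6, 3], 255],
  [[0, 0.01, -0.02], [0, -6, 5], 255],
  [[0, 0.01, 0], [0, -5, 5], 255],
  [[0.02, 0.01, 0], [0, 0, 5], 255],
])

```text
time_s: 2.57
tcp_pos: [0.4587, 0.24, 0.398]
eef_rot: [-175.0, -18.5, -9.8]
contact_force: [1.0, 1.4, 1.3]
gripper_width: 0.0004
```

```bash
python3 log.py
```

```text
t 2.57 tip [-75.7 249.1 229.8] tilt [ 2.2 19.  16.1] F [1.  1.4 1.3] J [ 53.8   0.4 -35.1  20.7 -43.4  13.5] qd [-36.   9.  20.   3.   3. -24.] g 0.0004
```

carry_out([
  [[0.01, 0.03, 0], [3, 0, -5], 255],
  [[0.01, 0.03, 0], [3, 5, -5], 255],
  [[0, 0.03, 0], [3, 5, -5], 255],
  [[0, 0.03, 0], [0, 5, -5], 255],
])

```text
time_s: 2.9
tcp_pos: [0.4798, 0.1256, 0.3949]
eef_rot: [-173.9, -34.0, 7.8]
contact_force: [-34.6, 25.2, -9.3]
gripper_width: 0.0002
```

```bash
python3 log.py; cat > fk.py <<'E'
from h import *
import json,itertools
D=[json.loads(l) for l in open("log.txt")]
D+=[[[90.763,20.591,.633,-.0205,-70.136,-16.506],[.1831,.6495,.4037],[179.905,-.008,-15.75]],[[29.8,1,-58.2,95.2,-13.4,-24.8],[.461,.2309,.3348],[179.5,-34.4,6.6]]]
def fk(q,v,sg):
    q=np.radians(q);E=Ro.from_euler
    a1,d1,L2,L3,a3,b,d6,a5=v
    R=E('z',q[0]);x=R.apply([a1,0,d1]);R=R*E('y',q[1]);x=x+R.apply([0,0,L2]);R=R*E('y',-q[2]);x=x+R.apply([L3,0,a3])
    R=R*E('x',sg[0]*q[3]);x=x+R.apply([0,b,0]);R=R*E('y',-q[4]);x=x+R.apply([d6,0,a5]);R=R*E('x',sg[1]*q[5])
    return x,R*TOOL
TOOL=Ro.from_matrix(np.c_[[0,-1,0],[0,0,-1],[1,0,0]]) # x=-y(lateral right), z=x fwd
def res(v,sg): return np.r_[tuple(fk(q,v,sg)[0]-p for q,p,e in D)]
def ori(sg): return [((Ro.from_euler('xyz',e,degrees=True).inv()*fk(q,np.zeros(8),sg)[1]).magnitude()*57.3).round(1) for q,p,e in D]
if __name__=="__main__":
    for sg in itertools.product((1,-1),(1,-1)):
        s=least_squares(res,[0,.3,.4,.4,0,-.15,.15,0],args=(sg,));print(sg,ori(sg),s.x.round(3),np.abs(s.fun).max().round(4))
E
python3 fk.py
```

```text
t 2.9 tip [-28.7 154.3 248.2] tilt [ 6.  34.  -2.3] F [-34.6  25.2  -9.3] J [ 36.3  -6.  -50.4  39.3 -15.9  28. ] qd [-62.  -6. -57. 133.  83. -47.] g 0.0002Traceback (most recent call last):
  File "fk.py", line 16, in <module>
    s=least_squares(res,[0,.3,.4,.4,0,-.15,.15,0],args=(sg,));print(sg,ori(sg),s.x.round(3),np.abs(s.fun).max().round(4))
                                                                       ~~~^^^^
  File "fk.py", line 13, in ori
    def ori(sg): return [((Ro.from_euler('xyz',e,degrees=True).inv()*fk(q,np.zeros(8),sg)[1]).magnitude()*57.3).round(1) for q,p,e in D]
                         ^^^^^^^^^^^^^^^^^^^^^^^^^^^^^^^^^^^^^^^^^^^^^^^^^^^^^^^^^^^^^^^^^^^^^^^^^^^^^^^^^^^^^^^^^^^^
AttributeError: 'float' object has no attribute 'round'
```

That last move brushed the hood edge (tip at x −29, z 248; about 40 N). I pull straight back from the panel.

carry_out([
  [[-0.02, 0, -0.014], [0, -2, 0], 255],
  [[-0.02, 0, -0.014], [0, -4, 0], 255],
  [[-0.01, 0, -0.007], [0, -4, 0], 255],
])

```text
time_s: 3.15
tcp_pos: [0.4186, 0.1119, 0.397]
eef_rot: [-174.6, -23.5, 8.5]
contact_force: [1.7, -0.6, 0.0]
gripper_width: 0.0001
```

```bash
python3 log.py; sed -i 's/magnitude()\*57.3).round(1)/magnitude()*57.3)/; s/print(sg,ori(sg)/print(sg,np.round(ori(sg),1)/' fk.py; python3 fk.py
```

```text
t 3.15 tip [-119.6  147.   234.5] tilt [ 5.6 23.4 -2.3] F [ 1.7 -0.6  0. ] J [ 44.9 -11.2 -44.4  16.  -35.5  43.4] qd [ 17.  -4.  41. -81. -75.  62.] g 0.0001
(1, 1) [102.7  63.7 133.3 114.1  33.  142.1] [ 0.608 -0.561  0.542 -0.317  0.294 -0.206 -0.062  0.033] 0.0346
(1, -1) [105.9  41.5  78.6  32.    0.  169.7] [ 0.608 -0.561  0.542 -0.317  0.294 -0.206 -0.062  0.033] 0.0346
(-1, 1) [ 3.7 27.  56.1 86.8 33.  49.7] [-0.     0.199  0.602  0.464 -0.    -0.192  0.2    0.   ] 0.0001
(-1, -1) [0.  0.  0.  0.  0.  0.1] [-0.     0.199  0.602  0.464 -0.    -0.192  0.2    0.   ] 0.0001
```

The model fits to 0.1 mm. Now I run IK over candidate push poses, covering tilt, tool yaw and flip.

```bash
cat >> fk.py <<'E'
V=[0,.199,.602,.464,0,-.192,.2,0];SG=(-1,-1)
V=least_squares(res,[0,.2,.6,.46,0,-.19,.2,0],args=(SG,)).x
lo=np.array([-176.03,-82.01,-58.28,-173.87,-174.79,-173.66]);hi=np.array([176.03,121.73,71.71,95.51,-.11,173.66])
def ik(x,R,seeds):
    best=[]
    for q0 in seeds:
        f=lambda q:np.r_[(fk(q,V,SG)[0]-x)*10,(R.inv()*fk(q,V,SG)[1]).as_rotvec()]
        s=least_squares(f,np.clip(q0,lo+.5,hi-.5),bounds=(lo,hi),x_scale=30.)
        if np.abs(s.fun).max()<1e-3: best.append(s.x)
    return best
def goal(q,tilt,dyaw=0,flip=0,L=.178):
    R=Ro.from_euler('z',dyaw,degrees=True)*Rt(tilt)*Ro.from_euler('z',180*flip,degrees=True);return w(p0,q)[0]-R.apply([0,0,L]),R
E
python3 - <<'E'
from fk import *
rng=np.random.default_rng(0)
S=[[j1,j2,j3,j4,-50,j6] for j1 in(0,40) for j2,j3 in((0,-45),(30,-20)) for j4 in(-120,-60,0,60) for j6 in(-100,0,100)]
pts={"L0":(-.04,.226,.165),"L1":(-.04,.15,.188),"M0":(-.04,.07,.17),"M1":(-.04,0,.188),"R0":(-.04,-.226,.165),"R1":(-.04,-.15,.188)}
for n,pt in pts.items():
  for t in(35,40,45):
    for fl in(0,1):
      for dy in (0,):
        u=[]
        for q in ik(*goal(pt,t,dy,fl),S):
            if not any(np.abs(q-k).max()<2 for k in u): u.append(q)
        for q in u: print(n,t,fl,dy,q.round(0))
E
```

```text
R0 35 0 0 [-10.   9. -25. -24. -25. 126.]
R0 35 1 0 [-10.   9. -25. -24. -25. -54.]
R0 40 0 0 [-14.   8. -24. -35. -24. 139.]
R0 40 1 0 [-14.   8. -24. -35. -24. -41.]
R0 45 0 0 [-19.   8. -23. -48. -25. 155.]
R0 45 1 0 [-19.   8. -23. -48. -25. -25.]
R1 35 0 0 [  2.   3. -34.  -9. -18. 102.]
R1 35 1 0 [  2.   3. -34.  -9. -18. -78.]
R1 40 0 0 [  1.   2. -35. -17. -14. 111.]
R1 40 1 0 [  1.   2. -35. -17. -14. -69.]
R1 45 0 0 [ -3.   2. -32. -33. -14. 129.]
R1 45 1 0 [ -3.   2. -32. -33. -14. -51.]
```

```bash
python3 - <<'E'
from fk import *
S=[[j1,j2,j3,j4,-50,j6] for j1 in(-40,0,40) for j2,j3 in((0,-45),(30,-20)) for j4 in(-120,-40,40) for j6 in(0,100)]
pts={"L0":(-.04,.226,.165),"L1":(-.04,.15,.188),"M0":(-.04,.07,.17),"M1":(-.04,0,.188)}
for n,pt in pts.items():
  for t in(25,30,35,40):
      for dy in (-45,-30,-15,0,15,30,45):
        u=[]
        for q in ik(*goal(pt,t,dy,0),S):
            if not any(np.abs(q-k).max()<2 for k in u): u.append(q)
        for q in u: print(n,t,dy,q.round(0))
E
```

```text
L0 25 -45 [ 54.  12. -37.  35. -47. -27.]
L0 25 -30 [ 52.   9. -43.  41. -39. -17.]
L0 25 -15 [ 49.   6. -47.  44. -30.  -4.]
L0 25 0 [ 46.   4. -49.  43. -23.  13.]
L0 25 15 [ 45.   3. -46.  29. -20.  42.]
L0 25 30 [ 42.   4. -37.   5. -24.  81.]
L0 25 45 [ 36.   6. -27. -12. -33. 115.]
L0 30 -45 [ 56.  13. -41.  43. -47. -36.]
L0 30 -30 [ 52.   8. -48.  52. -38. -29.]
L0 30 -15 [ 45.   5. -54.  64. -26. -20.]
L0 30 0 [ 34.   2. -58.  78. -13. -12.]
L0 30 30 [ 42.   3. -43.  10. -15.  76.]
L0 30 45 [ 34.   5. -28. -19. -29. 122.]
L0 35 -45 [ 57.  13. -44.  50. -48. -44.]
L0 35 -30 [ 51.   8. -52.  64. -38. -40.]
L0 35 45 [ 31.   5. -28. -27. -27. 132.]
L0 40 -45 [ 58.  14. -47.  56. -50. -51.]
L0 40 -30 [ 50.   9. -56.  76. -39. -50.]
L0 40 45 [ 27.   4. -27. -39. -27. 146.]
L1 25 -45 [ 48.   8. -39.  35. -47. -21.]
L1 25 -30 [ 46.   5. -44.  39. -38.  -9.]
L1 25 -15 [ 43.   2. -47.  40. -31.   7.]
L1 25 0 [ 40.   0. -47.  33. -25.  29.]
L1 25 15 [ 38.   0. -41.  16. -25.  61.]
L1 25 30 [ 33.   2. -32.  -4. -31.  97.]
L1 25 45 [ 26.   5. -24. -17. -40. 127.]
L1 30 -45 [ 49.   8. -44
[... 1464 characters left out ...]

M1 25 15 [ 18.   2. -32.  -3. -31.  96.]
M1 25 30 [ 12.   4. -24. -17. -40. 126.]
M1 25 45 [  6.   8. -17. -24. -50. 149.]
M1 30 -45 [ 31.   4. -50.  52. -36. -21.]
M1 30 -30 [ 24.   0. -55.  59. -25.  -9.]
M1 30 -15 [ 18.  -2. -56.  60. -15.   8.]
M1 30 0 [ 21.  -2. -51.  31. -14.  47.]
M1 30 15 [ 18.   0. -36.  -5. -24.  99.]
M1 30 30 [  9.   4. -24. -23. -37. 134.]
M1 30 45 [  2.   8. -17. -30. -49. 157.]
M1 35 -45 [ 29.   3. -55.  66. -35. -33.]
M1 35 15 [ 17.  -1. -38.  -9. -18. 103.]
M1 35 30 [  5.   3. -24. -31. -36. 143.]
M1 35 45 [ -2.   8. -16. -37. -50. 165.]
M1 40 15 [ 16.  -2. -38. -17. -14. 112.]
M1 40 30 [  0.   3. -24. -41. -36. 155.]
M1 40 45 [ -7.   9. -16. -45. -52. 173.]
```

Direct yaw is unreachable at the left and middle wheels, but yawing the tool left makes them reachable. I search tilt, yaw and roll for the best hood clearance of the gripper body along each push.

```bash
cat >> fk.py <<'E'
def Rg(t,dy,rho): return Ro.from_euler('z',dy,degrees=True)*Rt(t)*Ro.from_euler('z',rho,degrees=True)
def rigR(R): return Ro.from_euler('z',-p0[2])*R
def clear(tip,R): # min distance (x,z plane) of gripper body box to hood box
    g=np.array([[x,y,-z] for x in np.linspace(-.039,.039,5) for y in np.linspace(-.0965,.0965,7) for z in np.linspace(.066,.178,8)])
    P=rigR(R).apply(g)+tip
    dx=np.maximum(np.maximum(-.038-P[:,0],P[:,0]-.0),0);dz=np.maximum(np.maximum(.275-P[:,2],P[:,2]-.283),0)
    return np.hypot(dx,dz).min() if (P[:,0]<0).all() else -1
E
cat > srch.py <<'E'
from fk import *
S0=[[30,2,-45,20,-30,60],[10,5,-30,-20,-30,120],[35,2,-50,50,-30,0]]
paths={"L":[(-.043,.15+.068,.165),(-.043,.15+.026,.188),(-.043,.15-.005,.178)],"M":[(-.043,.062,.172),(-.043,.026,.188),(-.043,-.01,.178)],"R":[(-.043,-.15-.069,.165),(-.043,-.15-.026,.188),(-.043,-.15+.005,.178)]}
for n,ps in paths.items():
  out=[]
  for t in(30,35,40,45):
    for dy in range(0,50,8):
      for rho in(0,-10,-20,-30,10,20,30):
        R=Rg(t,dy,rho);c=min(clear(np.array(p),R) for p in ps)
        if c>.006: out.append((c,t,dy,rho))
  out.sort(reverse=True);k=0
  for c,t,dy,rho in out:
    qs=[];ok=1
    for p in ps:
        R=Rg(t,dy,rho);s=ik(w(p0,p)[0]-R.apply([0,0,.178]),R,S0[:2] if not qs else [qs[-1]])
        if not s: ok=0;break
        qs.append(s[0])
    if ok: print(n,round(c,3),t,dy,rho,[q.round().astype(int).tolist() for q in qs]);k+=1
    if k>=5: break
E
time python3 srch.py
```

```text
L 0.018 45 40 30 [[24, 3, -29, -48, -22, 123], [17, 1, -27, -47, -29, 125], [11, 3, -26, -51, -33, 133]]
L 0.01 40 40 30 [[30, 3, -31, -33, -20, 104], [24, 1, -29, -35, -27, 110], [17, 2, -27, -39, -31, 119]]
L 0.008 35 32 30 [[41, 1, -46, 7, -8, 52], [35, -1, -38, -8, -18, 72], [29, 0, -35, -17, -21, 84]]
M 0.023 45 24 20 [[10, 0, -32, -45, -21, 129], [4, 0, -29, -46, -27, 133], [-4, 3, -26, -50, -32, 142]]
M 0.02 45 32 30 [[2, 3, -26, -52, -33, 135], [-3, 3, -24, -51, -38, 137], [-9, 6, -22, -53, -42, 143]]
M 0.019 45 24 30 [[10, 0, -32, -45, -21, 119], [4, 0, -29, -46, -27, 123], [-4, 3, -26, -50, -32, 132]]
M 0.018 40 24 20 [[17, 0, -34, -29, -19, 109], [10, 0, -30, -33, -25, 117], [3, 2, -27, -38, -30, 127]]
M 0.018 45 40 30 [[-3, 6, -23, -53, -42, 145], [-7, 6, -20, -52, -47, 146], [-12, 9, -18, -53, -50, 150]]
R 0.027 45 0 0 [[-18, 8, -23, -48, -24, 154], [-9, 3, -28, -39, -19, 139], [-3, 2, -33, -35, -13, 131]]
R 0.025 45 8 10 [[-24, 10, -19, -52, -35, 157], [-17, 6, -22, -48, -31, 148], [-13, 5, -25, -48, -27, 145]]
R 0.023 45 24 20 [[-30, 16, -11, -53, -51, 161], [-25, 11, -14, -51, -49, 156], [-22, 10, -17, -52, -46, 156]]
R 0.023 45 16 20 [[-28, 13, -15, -53, -43, 155], [-22, 8, -18, -51, -41, 149], [-19, 7, -21, -51, -37, 148]]
R 0.023 45 16 10 [[-28, 13, -15, -53, -43, 165], [-22, 8, -18, -51, -41, 159], [-19, 7, -21, -51, -37, 158]]
real	0m13.406s
user	0m13.479s
sys	0m0.330s
```

For the yawed poses the finger leans so that only pushes toward +y work well. I redo the search for strokes toward +y, in two strokes where needed.

```bash
cat > srch2.py <<'E'
from fk import *
S0=[[30,2,-45,20,-30,60],[10,5,-30,-20,-30,120]]
C={"L":.15,"M":0,"R":-.15}
for n,yc in C.items():
  ps=[(-.043,yc-.066,.170),(-.043,yc-.03,.186),(-.043,yc+.005,.178),(-.085,yc-.06,.215)]
  out=[]
  for t in(35,40,45):
    for dy in (0,6,12,18,24,30,36):
      for rho in(0,10,20,30):
        R=Rg(t,dy,rho);c=min(clear(np.array(p),R) for p in ps)
        a=rigR(R).apply([0,0,1]);
        if c>.01: out.append((c,t,dy,rho,np.degrees(np.arctan2(a[1],-a[2]))))
  out.sort(reverse=True);k=0
  for c,t,dy,rho,le in out:
    qs=[];ok=1
    for p in ps:
        R=Rg(t,dy,rho);s=ik(w(p0,p)[0]-R.apply([0,0,.178]),R,S0 if not qs else [qs[-1]])
        if not s: ok=0;break
        qs.append(s[0])
    if ok: print(n,round(c,3),t,dy,rho,round(le),[q.round().astype(int).tolist() for q in qs]);k+=1
    if k>=6: break
E
python3 srch2.py
```

```text
L 0.02 45 36 30 30 [[3, 4, -26, -53, -35, 138], [10, 1, -27, -49, -31, 129], [17, 1, -29, -47, -26, 124], [6, -4, -29, -46, -36, 128]]
L 0.02 45 30 30 27 [[8, 2, -29, -50, -27, 128], [17, -1, -31, -42, -21, 115], [25, -1, -35, -37, -14, 104], [14, -7, -33, -39, -26, 113]]
L 0.02 45 30 20 27 [[8, 2, -29, -50, -27, 138], [17, -1, -31, -42, -21, 125], [25, -1, -35, -37, -14, 114], [14, -7, -33, -39, -26, 123]]
L 0.015 40 36 30 26 [[9, 3, -26, -42, -33, 124], [17, 1, -28, -36, -29, 114], [23, 1, -31, -33, -24, 107], [13, -5, -30, -35, -34, 114]]
L 0.014 40 30 30 23 [[15, 1, -30, -36, -25, 111], [23, -1, -34, -27, -20, 96], [31, -1, -39, -18, -13, 82], [20, -7, -35, -26, -26, 97]]
L 0.013 35 24 20 16 [[25, 0, -39, -12, -17, 87], [32, -2, -43, 1, -14, 69], [34, -1, -53, 24, -4, 44], [30, -9, -43, -3, -21, 74]]
M 0.025 45 24 20 22 [[-13, 6, -23, -53, -38, 151], [-7, 3, -25, -50, -35, 143], [-1, 2, -27, -50, -30, 140], [-12, -1, -25, -48, -41, 144]]
M 0.024 45 18 20 17 [[-9, 4, -26, -51, -31, 143], [-1, 1, -28, -46, -26, 132], [6, 0, -32, -43, -20, 125], [-7, -4, -29, -44, -33, 133]]
M 0.021
[... 686 characters left out ...]
 0.027 45 12 10 12 [[-25, 11, -17, -52, -39, 160], [-21, 7, -20, -50, -36, 154], [-16, 6, -23, -50, -32, 152], [-27, 4, -19, -48, -43, 156]]
R 0.025 45 24 20 22 [[-30, 15, -12, -52, -51, 161], [-26, 12, -14, -51, -49, 157], [-22, 10, -17, -52, -46, 156], [-31, 9, -13, -50, -55, 158]]
R 0.024 45 18 20 17 [[-28, 13, -14, -53, -45, 156], [-24, 9, -17, -51, -43, 151], [-20, 8, -20, -52, -40, 150], [-29, 7, -16, -49, -49, 152]]
R 0.022 45 6 10 6 [[-22, 9, -20, -51, -32, 153], [-16, 5, -23, -47, -29, 145], [-11, 4, -26, -46, -24, 141], [-23, 2, -22, -46, -35, 147]]
R 0.022 40 0 0 0 [[-12, 7, -25, -33, -23, 136], [-5, 4, -30, -25, -19, 124], [2, 2, -36, -17, -12, 111], [-12, 0, -28, -28, -27, 131]]
```

```bash
cat >> fk.py <<'E'
VL=np.array([136.94,136.94,172.46,180,180,180])*.7/12
def plan2(wps,L=.178,hand=255):
    x,R=pose();q=r.get_state()["joints"]
    for P,G,n in wps:
        for k in range(n):
            f=1/(n-k);dR=np.degrees((R.inv()*G).as_rotvec()*f).round(1)
            cur=x+R.apply([0,0,L]);R2=R*Ro.from_rotvec(dR,degrees=True)
            nx=cur+(w(p0,P)[0]-cur)*f-R2.apply([0,0,L]);d=R.inv().apply(nx-x).round(3);x=x+R.apply(d);R=R2
            s=ik(x,R,[q]);note=""
            if s: note="v%.2f"%(np.abs(s[0]-q)/VL).max();q=s[0]
            else: note="UNREACHABLE"
            T=Ro.from_euler('z',-p0[2]).apply(x+R.apply([0,0,L])-[p0[0],p0[1],0])
            if max(np.abs(d).max(),np.linalg.norm(d))>.0417 or np.linalg.norm(dR)>7.16: note+=" FAST"
            print(str([(d+0.).tolist(),(dR+0.).tolist(),hand])+",  #",note,(T*1e3).round().astype(int).tolist(),"c%.0f"%(1e3*clear(T,R)))
    print("end J",q.round())
E
python3 - <<'E'
from fk import *
G=Rg(45,30,20)
plan2([((-.12,.12,.235),Rg(35,20,15),6),((-.09,.085,.215),G,5)])
E
```

```text
[[-0.005, 0.007, 0.0], [0.9, 1.7, -0.3], 255],  # v0.26 [-119, 143, 234] c69
[[-0.005, 0.007, -0.001], [0.9, 1.7, -0.3], 255],  # v0.25 [-119, 139, 235] c70
[[-0.005, 0.007, -0.001], [0.8, 1.6, -0.3], 255],  # v0.25 [-119, 134, 235] c71
[[-0.006, 0.007, -0.001], [0.9, 1.7, -0.3], 255],  # v0.28 [-120, 130, 236] c73
[[-0.005, 0.007, 0.0], [0.8, 1.6, -0.4], 255],  # v0.29 [-120, 125, 235] c73
[[-0.006, 0.008, -0.001], [0.9, 1.7, -0.3], 255],  # v0.30 [-120, 120, 235] c74
[[-0.002, 0.014, 0.005], [1.8, 1.5, -0.5], 255],  # v0.74 [-114, 113, 231] c67
[[-0.002, 0.014, 0.005], [1.8, 1.5, -0.6], 255],  # v1.13 [-108, 106, 227] c59
[[-0.002, 0.014, 0.005], [1.8, 1.5, -0.5], 255],  # v1.76 [-102, 99, 224] c52
[[-0.003, 0.015, 0.005], [1.9, 1.5, -0.6], 255],  # v2.24 [-96, 92, 219] c45
[[-0.003, 0.014, 0.004], [1.8, 1.5, -0.5], 255],  # v1.73 [-90, 85, 215] c40
end J [ 13.  -8. -34. -39. -27. 124.]
```

carry_out([
  [[-0.005, 0.007, 0.0], [0.9, 1.7, -0.3], 255],
  [[-0.005, 0.007, -0.001], [0.9, 1.7, -0.3], 255],
  [[-0.005, 0.007, -0.001], [0.8, 1.6, -0.3], 255],
  [[-0.006, 0.007, -0.001], [0.9, 1.7, -0.3], 255],
  [[-0.005, 0.007, 0.0], [0.8, 1.6, -0.4], 255],
  [[-0.006, 0.008, -0.001], [0.9, 1.7, -0.3], 255],
])

```text
time_s: 3.65
tcp_pos: [0.4008, 0.0682, 0.3817]
eef_rot: [-169.6, -34.2, 9.3]
contact_force: [-0.3, 0.2, -0.4]
gripper_width: 0.0003
```

carry_out([
  [[-0.001, 0.008, 0.003], [1.0, 0.8, -0.3], 255],
  [[-0.001, 0.008, 0.003], [1.0, 0.8, -0.3], 255],
  [[-0.001, 0.007, 0.002], [0.9, 0.8, -0.3], 255],
  [[-0.001, 0.007, 0.002], [0.9, 0.7, -0.2], 255],
  [[-0.001, 0.007, 0.002], [0.9, 0.7, -0.3], 255],
  [[-0.001, 0.007, 0.002], [0.9, 0.7, -0.3], 255],
  [[-0.001, 0.007, 0.002], [0.9, 0.7, -0.3], 255],
  [[-0.001, 0.007, 0.002], [0.9, 0.7, -0.2], 255],
  [[-0.001, 0.007, 0.002], [0.8, 0.7, -0.3], 255],
  [[-0.001, 0.006, 0.002], [0.8, 0.7, -0.3], 255],
])

```text
time_s: 4.48
tcp_pos: [0.4273, 0.0093, 0.3456]
eef_rot: [-161.3, -41.9, 10.4]
contact_force: [-0.1, -0.6, -0.1]
gripper_width: 0.0005
```

```bash
cat > stroke.py <<'E'
from fk import *
import sys
# print insertion and push: wheel centre yc, peg start angle a0 (deg, negative=-y side), end a1, orientation
def stroke(yc,a0,a1,G,step=20,n_in=4,gap=.010):
    le=rigR(G).apply([0,0,1]);le=np.arctan2(le[1],-le[2]);off=.027/np.cos(le)+.008*np.tan(le)
    def fp(a,e=0): a=np.radians(a);return (-.043,yc+.05*np.sin(a)-off-e,.15+.05*np.cos(a)-.010)
    s=fp(a0,gap);pre=(-.09,s[1]-.02,s[2]+.035)
    aa=np.linspace(a0,a1,int(round(abs(a1-a0)/step))+1)
    e=fp(a1);wps=[(pre,G,n_in),(s,G,4)]+[(fp(a),G,1) for a in aa]+[((-.08,e[1]+.01,e[2]+.015),G,1),((-.11,e[1]+.015,e[2]+.03),G,1)]
    plan2(wps)
E
python3 - <<'E'
from stroke import *
st();stroke(.15,-14,40,Rg(45,30,20),18,4)
E
```

```text
t 4.48 tip [-85.1  88.9 220.1] tilt [19.  41.1 -9.8] F [-0.1 -0.6 -0.1] J [ 14.   -7.6 -33.3 -38.4 -26.7 122.5] qd [-45.  13.  23. -63. -29.  88.] g 0.0005
[[-0.001, 0.003, -0.003], [0.0, 0.0, 0.1], 255],  # v0.12 [-87, 85, 221] c35
[[0.0, 0.003, -0.003], [0.0, -0.1, 0.1], 255],  # v0.11 [-88, 81, 222] c36
[[0.0, 0.003, -0.002], [0.0, 0.0, 0.1], 255],  # v0.11 [-89, 78, 223] c37
[[0.0, 0.003, -0.003], [0.0, -0.1, 0.0], 255],  # v0.10 [-90, 74, 224] c38
[[0.003, 0.001, 0.015], [0.0, 0.0, 0.0], 255],  # v0.24 [-78, 78, 215] c28
[[0.003, 0.0, 0.015], [0.0, 0.0, 0.0], 255],  # v0.23 [-67, 84, 206] c24
[[0.003, 0.001, 0.015], [0.0, 0.0, 0.0], 255],  # v0.24 [-55, 88, 198] c21
[[0.003, 0.0, 0.016], [0.0, 0.0, 0.0], 255],  # v0.24 [-43, 94, 188] c18
[[0.001, -0.009, 0.003], [0.0, 0.0, 0.0], 255],  # v0.27 [-43, 103, 189] c18
[[0.001, -0.015, 0.005], [0.0, 0.0, 0.0], 255],  # v0.47 [-43, 119, 190] c17
[[-0.002, -0.014, 0.008], [0.0, 0.0, 0.0], 255],  # v0.45 [-43, 135, 186] c20
[[-0.005, -0.01, 0.01], [0.0, 0.0, 0.0], 255],  # v0.31 [-43, 148, 178] c25
[[-0.017, -0.023, -0.03], [0.0, 0.0, 0.0], 255],  # v2.86 [-80, 158, 194] c43
[[-0.012, -0.016, -0.027], [0.0, 0.0, 0.0], 255],  # UNREACHABLE [-110, 163, 209] c61
end J [ 35.  -7. -46. -16.  -6.  88.]
```

```bash
sed -i 's/((-.08,e\[1\]+.01,e\[2\]+.015),G,1),((-.11,e\[1\]+.015,e\[2\]+.03),G,1)\]/((-.073,e[1]-.008,e[2]+.012),G,1),((-.10,e[1]-.03,e[2]+.035),G,2)]/' stroke.py; python3 - <<'E'
from stroke import *
stroke(.15,-14,40,Rg(45,30,20),18,4)
E
```

```text
[[-0.001, 0.003, -0.003], [0.0, 0.0, 0.1], 255],  # v0.12 [-87, 85, 221] c35
[[0.0, 0.003, -0.003], [0.0, -0.1, 0.1], 255],  # v0.11 [-88, 81, 222] c36
[[0.0, 0.003, -0.002], [0.0, 0.0, 0.1], 255],  # v0.11 [-89, 78, 223] c37
[[0.0, 0.003, -0.003], [0.0, -0.1, 0.0], 255],  # v0.10 [-90, 74, 224] c38
[[0.003, 0.001, 0.015], [0.0, 0.0, 0.0], 255],  # v0.24 [-78, 78, 215] c28
[[0.003, 0.0, 0.015], [0.0, 0.0, 0.0], 255],  # v0.23 [-67, 84, 206] c24
[[0.003, 0.001, 0.015], [0.0, 0.0, 0.0], 255],  # v0.24 [-55, 88, 198] c21
[[0.003, 0.0, 0.016], [0.0, 0.0, 0.0], 255],  # v0.24 [-43, 94, 188] c18
[[0.001, -0.009, 0.003], [0.0, 0.0, 0.0], 255],  # v0.27 [-43, 103, 189] c18
[[0.001, -0.015, 0.005], [0.0, 0.0, 0.0], 255],  # v0.47 [-43, 119, 190] c17
[[-0.002, -0.014, 0.008], [0.0, 0.0, 0.0], 255],  # v0.45 [-43, 135, 186] c20
[[-0.005, -0.01, 0.01], [0.0, 0.0, 0.0], 255],  # v0.31 [-43, 148, 178] c25
[[-0.014, -0.003, -0.029], [0.0, 0.0, 0.0], 255],  # v0.60 [-72, 140, 190] c39
[[-0.003, 0.004, -0.021], [0.0, 0.0, 0.0], 255],  # v0.34 [-86, 129, 202] c42
[[-0.003, 0.004, -0.02], [0.0, 0.0, 0.0], 255],  # v0.32 [-100, 118, 213] c50
end J [ 24. -10. -39. -30. -19. 108.]
```

carry_out([
  [[-0.001, 0.006, -0.006], [0, -0.1, 0.2], 255],
  [[0, 0.006, -0.005], [0, -0.1, 0.1], 255],
  [[0.003, 0.001, 0.015], [0, 0, 0], 255],
  [[0.003, 0, 0.015], [0, 0, 0], 255],
  [[0.003, 0.001, 0.015], [0, 0, 0], 255],
  [[0.003, 0, 0.016], [0, 0, 0], 255],
  [[0, 0, 0], [0, 0, 0], 255],
])

```text
time_s: 5.07
tcp_pos: [0.4692, 0.0199, 0.3119]
eef_rot: [-161.2, -41.3, 10.0]
contact_force: [0.5, -0.3, -0.0]
gripper_width: 0.0001
```

```bash
python3 - <<'E'
from fk import *
st()
a=r.capture("wrist");cv2.imwrite("pics/w2.png",a[...,::-1])
E
```

```text
t 5.07 tip [-43.1  93.7 185.4] tilt [19.  40.5 -9.4] F [ 0.5 -0.3 -0. ] J [ 11.6   0.  -29.5 -45.  -25.7 130.8] qd [-0. -3. -1.  3. -2. -3.] g 0.0001
```

View pics/w2.png

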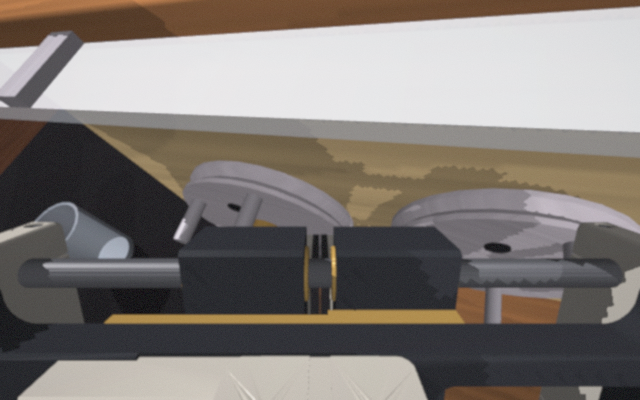

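The wrist view shows the left wheel at (270,195), its peg 0 at (248,215) just left of the closed fingers, and nothing touching. Now the stroke; afterwards I compare timed frames for motion.

carry_out([
  [[0.001, -0.009, 0.003], [0, 0, 0], 255],
  [[0.001, -0.015, 0.005], [0, 0, 0], 255],
  [[-0.002, -0.014, 0.008], [0, 0, 0], 255],
  [[-0.005, -0.012, 0.01], [0, 0, 0], 255],
  [[-0.014, -0.003, -0.029], [0, 0, 0], 255],
  [[-0.003, 0.004, -0.021], [0, 0, 0], 255],
  [[-0.003, 0.004, -0.02], [0, 0, 0], 255],
])

```text
time_s: 5.7
tcp_pos: [0.4067, 0.0369, 0.3389]
eef_rot: [-161.2, -41.3, 10.1]
contact_force: [-0.4, 0.5, 0.7]
gripper_width: 0.0002
```

```bash
cat > watch.py <<'E'
from fk import *
import sys
tag=sys.argv[1];st()
A={c:[] for c in("scene","top")}
for k in range(3):
    for c in A:A[c].append(r.capture(c))
for c in A:
    for k,i in enumerate(A[c]): cv2.imwrite(f"pics/{tag}_{c}{k}.png",i[...,::-1])
    for n,yc in(("L",.15),("M",0),("R",-.15)):
        a=np.linspace(0,6.28,40);P=np.vstack([np.c_[0*a+x,yc-.056*np.sin(a),.15+.056*np.cos(a)] for x in(-.025,-.055)])
        x0,y0=proj(c,w(p0,P)).min(0).astype(int);x1,y1=proj(c,w(p0,P)).max(0).astype(int)
        g=[cv2.GaussianBlur(i[y0:y1,x0:x1].astype(np.float32),(3,3),0) for i in A[c]]
        print(c,n,[round(float(np.abs(g[i]-g[i+1]).mean()),2) for i in range(2)])
st()
E
python3 watch.py L1
```

```text
t 5.7 tip [-103.   118.5  212.4] tilt [18.9 40.5 -9.4] F [-0.4  0.5  0.7] J [ 25.1 -10.6 -40.4 -28.3 -18.3 105.8] qd [-12. -32.  -6.  16. -26. -10.] g 0.0002
scene L [9.25, 9.29]
scene M [1.31, 1.13]
scene R [0.36, 0.37]
top L [11.17, 13.04]
top M [0.35, 0.36]
top R [0.33, 0.33]
t 6.0 tip [-100.4  118.   213.3] tilt [19.  40.7 -9.2] F [ 0.9 -0.4 -0.6] J [ 24.9 -10.4 -40.2 -28.5 -18.1 105.9] qd [-0.  1.  0. -0.  0. -0.] g 0.0002
```

The left wheel is clearly still turning 0.3 s after release (frame differences about 10, against 0.35 for the resting ones), so it runs free. Next the middle wheel.

```bash
python3 - <<'E'
from stroke import *
stroke(0,-26,42,Rg(45,24,20),17,8)
E
```

```text
[[0.0, 0.022, -0.009], [-0.5, 0.2, 0.5], 255],  # v0.98 [-99, 93, 214] c51
[[0.0, 0.022, -0.008], [-0.5, 0.2, 0.5], 255],  # v0.80 [-98, 68, 215] c51
[[0.001, 0.022, -0.008], [-0.5, 0.2, 0.5], 255],  # v0.71 [-96, 43, 216] c50
[[0.001, 0.023, -0.008], [-0.5, 0.2, 0.5], 255],  # v0.67 [-95, 17, 217] c50
[[0.001, 0.023, -0.008], [-0.5, 0.2, 0.5], 255],  # v0.60 [-94, -9, 217] c50
[[0.001, 0.023, -0.008], [-0.4, 0.2, 0.5], 255],  # v0.56 [-93, -34, 218] c51
[[0.002, 0.022, -0.007], [-0.5, 0.2, 0.5], 255],  # v0.46 [-91, -59, 219] c50
[[0.002, 0.023, -0.007], [-0.4, 0.1, 0.5], 255],  # v0.44 [-90, -84, 220] c50
[[0.003, -0.001, 0.015], [0.0, 0.0, 0.0], 255],  # v0.15 [-78, -79, 212] c40
[[0.003, -0.001, 0.015], [0.0, 0.0, 0.0], 255],  # v0.16 [-66, -74, 203] c34
[[0.002, 0.0, 0.015], [0.0, 0.0, 0.0], 255],  # v0.17 [-55, -70, 194] c30
[[0.003, -0.001, 0.016], [0.0, 0.0, 0.0], 255],  # v0.18 [-42, -64, 185] c25
[[-0.001, -0.009, 0.002], [0.0, 0.0, 0.0], 255],  # v0.16 [-43, -55, 185] c26
[[0.003, -0.015, 0.001], [0.0, 0.0, 0.0], 255],  # v0.32 [-43, -40, 190] c22
[[-0.001, -0.014, 0.005], [0.0, 0.0, 0.0], 255],  # v0.30 [-43, -25, 189] c23
[[-0.003, -0.013, 0.007], [0.0, 0.0, 0.0], 255],  # v0.29 [-42, -11, 185] c25
[[-0.006, -0.01, 0.009], [0.0, 0.0, 0.0], 255],  # v0.21 [-43, 2, 177] c29
[[-0.014, 0.0, -0.03], [0.0, 0.0, 0.0], 255],  # v0.42 [-73, -7, 189] c47
[[-0.002, 0.006, -0.02], [0.0, 0.0, 0.0], 255],  # v0.25 [-86, -18, 201] c52
[[-0.002, 0.006, -0.02], [0.0, 0.0, 0.0], 255],  # v0.27 [-99, -29, 212] c61
end J [ -8.  -4. -29. -47. -37. 140.]
```

carry_out([
  [[0, 0.022, -0.009], [-0.5, 0.2, 0.5], 255],
  [[0, 0.022, -0.008], [-0.5, 0.2, 0.5], 255],
  [[0.001, 0.022, -0.008], [-0.5, 0.2, 0.5], 255],
  [[0.001, 0.023, -0.008], [-0.5, 0.2, 0.5], 255],
  [[0.001, 0.023, -0.008], [-0.5, 0.2, 0.5], 255],
  [[0.001, 0.023, -0.008], [-0.4, 0.2, 0.5], 255],
  [[0.002, 0.022, -0.007], [-0.5, 0.2, 0.5], 255],
  [[0.002, 0.023, -0.007], [-0.4, 0.1, 0.5], 255],
  [[0.003, -0.001, 0.015], [0, 0, 0], 255],
  [[0.003, -0.001, 0.015], [0, 0, 0], 255],
  [[0.002, 0, 0.015], [0, 0, 0], 255],
  [[0.003, -0.001, 0.016], [0, 0, 0], 255],
])

```text
time_s: 7.0
tcp_pos: [0.4826, -0.1262, 0.3093]
eef_rot: [-161.1, -41.5, 4.0]
contact_force: [0.3, -0.1, 0.6]
gripper_width: 0.0005
```

carry_out([
  [[-0.001, -0.009, 0.002], [0, 0, 0], 255],
  [[0.003, -0.015, 0.001], [0, 0, 0], 255],
  [[-0.001, -0.014, 0.005], [0, 0, 0], 255],
  [[-0.003, -0.013, 0.007], [0, 0, 0], 255],
  [[-0.006, -0.01, 0.009], [0, 0, 0], 255],
  [[-0.014, 0, -0.03], [0, 0, 0], 255],
  [[-0.002, 0.006, -0.02], [0, 0, 0], 255],
  [[-0.002, 0.006, -0.02], [0, 0, 0], 255],
])

```text
time_s: 7.67
tcp_pos: [0.4198, -0.0979, 0.3376]
eef_rot: [-161.1, -41.5, 4.2]
contact_force: [0.5, -0.1, 0.2]
gripper_width: 0.0007
```

```bash
python3 watch.py M1; python3 - <<'E'
from stroke import *
stroke(-.15,-60,30,Rg(45,12,10),18,8)
E
```

```text
t 7.67 tip [-100.9  -28.   211.5] tilt [16.9 41.6 -3.9] F [ 0.5 -0.1  0.2] J [ -7.5  -4.3 -28.8 -46.8 -37.5 139.9] qd [-27. -18.   4.  10. -31.   2.] g 0.0007
scene L [0.69, 0.43]
scene M [2.65, 2.55]
scene R [2.36, 1.12]
top L [0.39, 0.47]
top M [6.8, 8.4]
top R [0.33, 0.33]
t 7.97 tip [-99.5 -28.9 211.3] tilt [16.9 41.7 -3.8] F [-0.5 -0.5 -0.7] J [ -7.5  -4.1 -28.7 -46.9 -37.4 140. ] qd [ 0.  1.  0.  0. -0.  0.] g 0.0006
[[0.0, 0.024, -0.006], [-1.0, 0.3, -0.2], 255],  # v0.51 [-98, -57, 210] c61
[[0.0, 0.024, -0.006], [-1.0, 0.3, -0.2], 255],  # v0.47 [-97, -84, 208] c62
[[0.0, 0.024, -0.005], [-1.0, 0.3, -0.2], 255],  # v0.42 [-96, -112, 207] c62
[[0.0, 0.025, -0.005], [-1.0, 0.3, -0.2], 255],  # v0.41 [-95, -140, 205] c62
[[0.0, 0.024, -0.004], [-1.1, 0.3, -0.2], 255],  # v0.35 [-94, -168, 204] c62
[[0.0, 0.025, -0.004], [-1.0, 0.2, -0.2], 255],  # v0.34 [-93, -196, 202] c63
[[0.0, 0.024, -0.003], [-1.1, 0.3, -0.2], 255],  # v0.29 [-91, -224, 201] c63
[[0.0, 0.025, -0.003], [-1.0, 0.2, -0.1], 255],  # v0.28 [-90, -252, 200] c63
[[0.002, -0.003, 0.015], [0.0, 0.0, 0.0], 255],  # 
[... 303 characters left out ...]
],  # v0.13 [-43, -222, 165] c39
[[0.008, -0.011, -0.008], [0.0, 0.0, 0.0], 255],  # v0.25 [-43, -213, 177] c32
[[0.006, -0.014, -0.004], [0.0, 0.0, 0.0], 255],  # v0.24 [-43, -200, 186] c27
[[0.002, -0.016, 0.0], [0.0, 0.0, 0.0], 255],  # v0.26 [-43, -184, 189] c25
[[-0.001, -0.015, 0.003], [0.0, 0.0, 0.0], 255],  # v0.24 [-43, -169, 188] c26
[[-0.004, -0.014, 0.006], [0.0, 0.0, 0.0], 255],  # v0.22 [-43, -154, 183] c29
[[-0.013, 0.004, -0.031], [0.0, 0.0, 0.0], 255],  # v0.35 [-73, -162, 196] c48
[[-0.001, 0.008, -0.019], [0.0, 0.0, 0.0], 255],  # v0.25 [-86, -173, 207] c58
[[-0.002, 0.009, -0.019], [0.0, 0.0, 0.0], 255],  # v0.29 [-100, -185, 218] c72
end J [-24.   1. -22. -48. -41. 153.]
```

The middle wheel also keeps moving after release (top-view differences of 7 to 8). Now the right wheel.

carry_out([
  [[0, 0.024, -0.006], [-1.0, 0.3, -0.2], 255],
  [[0, 0.024, -0.006], [-1.0, 0.3, -0.2], 255],
  [[0, 0.024, -0.005], [-1.0, 0.3, -0.2], 255],
  [[0, 0.025, -0.005], [-1.0, 0.3, -0.2], 255],
  [[0, 0.024, -0.004], [-1.1, 0.3, -0.2], 255],
  [[0, 0.025, -0.004], [-1.0, 0.2, -0.2], 255],
  [[0, 0.024, -0.003], [-1.1, 0.3, -0.2], 255],
  [[0, 0.025, -0.003], [-1.0, 0.2, -0.1], 255],
  [[0.002, -0.003, 0.015], [0, 0, 0], 255],
  [[0.002, -0.003, 0.015], [0, 0, 0], 255],
  [[0.003, -0.003, 0.015], [0, 0, 0], 255],
  [[0.002, -0.002, 0.015], [0, 0, 0], 255],
])

```text
time_s: 8.97
tcp_pos: [0.4923, -0.2694, 0.2901]
eef_rot: [-170.1, -44.1, 5.2]
contact_force: [0.1, -0.5, 0.0]
gripper_width: 0.0007
```

carry_out([
  [[0, -0.01, 0.002], [0, 0, 0], 255],
  [[0.008, -0.011, -0.008], [0, 0, 0], 255],
  [[0.006, -0.014, -0.004], [0, 0, 0], 255],
])

```text
time_s: 9.22
tcp_pos: [0.4877, -0.2389, 0.3128]
eef_rot: [-170.5, -44.1, 5.4]
contact_force: [-7.5, -14.2, 8.8]
gripper_width: 0.001
```

carry_out([
  [[0.002, -0.016, 0], [0, 0, 0], 255],
  [[-0.001, -0.015, 0.003], [0, 0, 0], 255],
  [[-0.004, -0.014, 0.006], [0, 0, 0], 255],
  [[-0.013, 0.004, -0.031], [0, 0, 0], 255],
  [[-0.001, 0.008, -0.019], [0, 0, 0], 255],
  [[-0.002, 0.009, -0.019], [0, 0, 0], 255],
])

```text
time_s: 9.72
tcp_pos: [0.4279, -0.2283, 0.3452]
eef_rot: [-170.1, -44.1, 5.4]
contact_force: [1.1, -0.4, 0.2]
gripper_width: 0.0005
```

```bash
python3 watch.py R1; python3 - <<'E'
import cv2,numpy as np
# montage: top view of the wheel row, first/last frame of each spin
rows=[]
for t in("L1","M1","R1"):
    rows.append(np.hstack([cv2.resize(cv2.imread(f"pics/{t}_top{k}.png")[165:215,235:395],(400,125),interpolation=cv2.INTER_CUBIC) for k in(0,2)]))
    rows.append(np.full((6,800,3),255,np.uint8))
cv2.imwrite("pics/mont.png",np.vstack(rows))
E
```

```text
t 9.72 tip [-100.9 -183.4  219.3] tilt [ 8.6 44.1 -2. ] F [ 1.1 -0.4  0.2] J [-24.3   1.2 -22.2 -47.5 -41.5 153.4] qd [-29. -10.   8.   7. -31.   7.] g 0.0005
scene L [0.35, 0.35]
scene M [0.47, 0.47]
scene R [1.3, 0.78]
top L [0.34, 0.34]
top M [0.36, 0.41]
top R [0.51, 0.51]
t 10.02 tip [-100.1 -184.4  218.3] tilt [ 8.6 44.1 -1.9] F [-0.5 -0.4  0.2] J [-24.4   1.3 -22.1 -47.6 -41.4 153.4] qd [ 0.  1.  0.  0. -0.  0.] g 0.0004
```

View pics/mont.png

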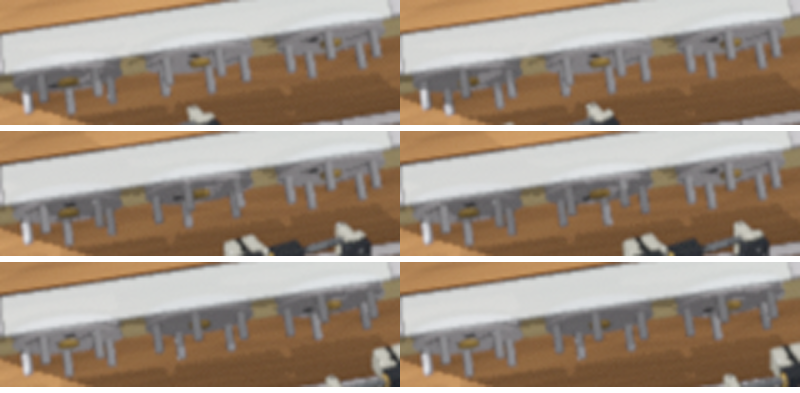

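The montage agrees with the numbers. Row 1: the left wheel's pegs shift between frames. Row 2: the middle wheel's pegs shift. Row 3: the right wheel has turned but stands still, and its push met about 18 N. So the right wheel binds. I check by the black spots that all three angles are past 1 rad.

```bash
python3 - <<'E'
import cv2,numpy as np
f=lambda n:cv2.resize(cv2.imread(n)[165:218,228:400],(800,247),interpolation=cv2.INTER_CUBIC)
cv2.imwrite("pics/ang.png",np.vstack([f("pics/scene0.png"),f("pics/R1_scene2.png")]))
E
```

```text
(no output)
```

View pics/ang.png

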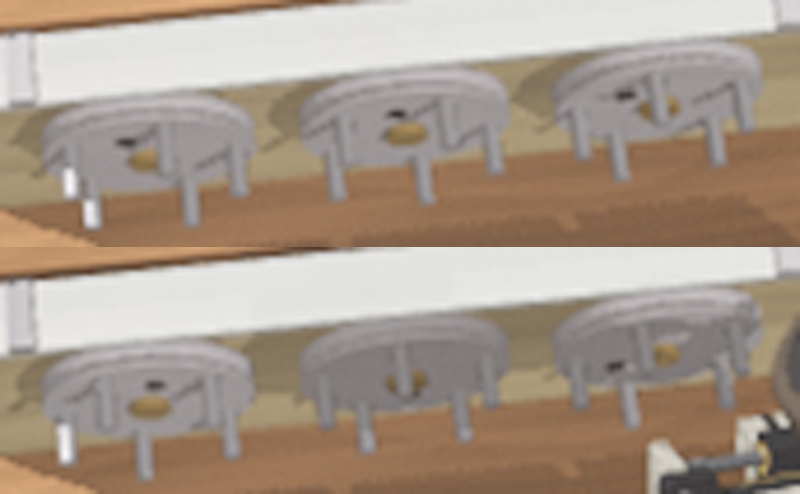

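```bash
python3 - <<'E'
from h import *
k=800/172
T=lambda L:np.array(L)/k+[228,165]
obs={"L":(.15,[(66,215),(147,232),(232,210)],(155,138)),"M":(0,[(326,180),(367,203),(464,192),(490,157)],(410,153)),"R":(-.15,[(581,160),(632,178),(727,160)],(615,118))}
th0={"L":.25,"M":.45,"R":-.2}
for n,(yc,pg,sp) in obs.items():
    best=[]
    for th in np.radians(np.arange(0,72,1)):
        a=th+np.arange(5)*np.radians(72);P=proj("scene",w(p0,np.c_[0*a-.055,yc-.05*np.sin(a),.15+.05*np.cos(a)]))
        best.append((np.mean([np.hypot(*(P-q).T).min() for q in T(pg)]),np.degrees(th)))
    best=min(best)
    # spot angle: th_hub-based angle a (y=-sin) ; initial spot at th0-36deg
    sa=[]
    for a in np.radians(np.arange(0,360,2)):
        P=proj("scene",w(p0,[(-.026,yc-.03*np.sin(a),.15+.03*np.cos(a))]))[0];sa.append((np.hypot(*(P-T(sp))),np.degrees(a)))
    sa=min(sa);d=(sa[1]-(np.degrees(th0[n])-36))%360-360
    print(n,"pegs mod72",best,"spot ang",sa,"turn by spot",d,"=> theta",np.degrees(th0[n])+d,(np.degrees(th0[n])+d)%72)
E
```

```text
L pegs mod72 (np.float64(0.40285155001784195), np.float64(46.0)) spot ang (np.float64(0.6416238316784694), np.float64(14.0)) turn by spot -324.3239448782706 => theta -310.0 50.0
M pegs mod72 (np.float64(0.4271081099379784), np.float64(66.0)) spot ang (np.float64(1.024209215577918), np.float64(174.0)) turn by spot -175.78310078088705 => theta -150.0 66.0
R pegs mod72 (np.float64(0.34628411261154013), np.float64(52.0)) spot ang (np.float64(0.6060634463712695), np.float64(232.00000000000003)) turn by spot -80.54084409738351 => theta -91.99999999999997 52.00000000000003
```

Angles now: L about −310°, M about −150° (or a turn more each), R about −92°. All are past 1 rad, but the right wheel turned only about 80°. One more short, slower stroke will make it a full quarter turn and confirm the binding.

```bash
python3 - <<'E'
from stroke import *
stroke(-.15,-52,-5,Rg(45,12,10),12,3)
E
```

```text
[[0.0, 0.022, 0.002], [0.0, 0.0, 0.0], 255],  # v0.34 [-97, -206, 214] c68
[[0.0, 0.022, 0.002], [0.0, 0.0, 0.0], 255],  # v0.30 [-94, -227, 210] c65
[[0.0, 0.022, 0.002], [0.0, 0.0, -0.1], 255],  # v0.27 [-90, -249, 206] c62
[[0.002, -0.003, 0.015], [0.0, 0.0, 0.0], 255],  # v0.16 [-79, -244, 197] c53
[[0.002, -0.003, 0.015], [0.0, 0.0, 0.0], 255],  # v0.15 [-67, -239, 188] c46
[[0.003, -0.003, 0.015], [0.0, 0.0, 0.0], 255],  # v0.16 [-55, -233, 180] c41
[[0.002, -0.003, 0.016], [0.0, 0.0, 0.0], 255],  # v0.15 [-43, -228, 170] c36
[[0.0, -0.009, 0.001], [0.0, 0.0, 0.0], 255],  # v0.12 [-43, -219, 171] c36
[[0.005, -0.008, -0.004], [0.0, 0.0, 0.0], 255],  # v0.16 [-43, -212, 178] c32
[[0.004, -0.009, -0.003], [0.0, 0.0, 0.0], 255],  # v0.16 [-43, -204, 184] c28
[[0.002, -0.01, -0.001], [0.0, 0.0, 0.0], 255],  # v0.16 [-43, -194, 187] c26
[[0.001, -0.01, 0.0], [0.0, 0.0, 0.0], 255],  # v0.16 [-43, -184, 189] c25
[[-0.013, 0.003, -0.031], [0.0, 0.0, 0.0], 255],  # v0.35 [-73, -191, 202] c46
[[-0.001, 0.009, -0.019], [0.0, 0.0, 0.0], 255],  # v0.26 [-87, -203, 214] c58
[[-0.002, 0.008, -0.019], [0.0, 0.0, 0.0], 255],  # v0.27 [-100, -214, 225] c72
end J [-28.   3. -19. -48. -45. 156.]
```

carry_out([
  [[0, 0.022, 0.002], [0, 0, 0], 255],
  [[0, 0.022, 0.002], [0, 0, 0], 255],
  [[0, 0.022, 0.002], [0, 0, -0.1], 255],
  [[0.002, -0.003, 0.015], [0, 0, 0], 255],
  [[0.002, -0.003, 0.015], [0, 0, 0], 255],
  [[0.003, -0.003, 0.015], [0, 0, 0], 255],
  [[0.002, -0.003, 0.016], [0, 0, 0], 255],
  [[0, -0.009, 0.001], [0, 0, 0], 255],
  [[0.005, -0.008, -0.004], [0, 0, 0], 255],
  [[0.004, -0.009, -0.003], [0, 0, 0], 255],
  [[0.002, -0.01, -0.001], [0, 0, 0], 255],
])

```text
time_s: 10.93
tcp_pos: [0.4873, -0.2323, 0.3153]
eef_rot: [-170.6, -44.2, 5.5]
contact_force: [-2.5, -9.4, 7.2]
gripper_width: 0.0003
```

carry_out([
  [[0.001, -0.01, 0], [0, 0, 0], 255],
  [[-0.013, 0.003, -0.031], [0, 0, 0], 255],
  [[-0.001, 0.009, -0.019], [0, 0, 0], 255],
  [[-0.002, 0.008, -0.019], [0, 0, 0], 255],
])

```text
time_s: 11.27
tcp_pos: [0.4312, -0.2575, 0.3517]
eef_rot: [-170.2, -44.1, 5.5]
contact_force: [1.2, -0.6, 0.0]
gripper_width: 0.0005
```

```bash
python3 watch.py R2; python3 - <<'E'
from fk import *
for fl in(0,1):
  for pt in((-.125,.225,.20),(-.125,.225,.098),(-.125,0,.116),(-.125,-.15,.098)):
    for q in ik(*goal(pt,0,0,fl,.159),[[40,5,-20,0,-60,60],[0,5,-20,0,-60,-90]])[:1]: print(fl,pt,q.round())
# weight and beaker in rig coords from base pixels (z of mid)
for n,uv,z in(("weight",(179,270),.04),("beaker",(160,232),.05)):
    f=lambda v:(proj("scene",[[v[0],v[1],z]])[0]-uv);v=least_squares(f,[.5,.4]).x;P=Ro.from_euler('z',-p0[2]).apply([v[0]-p0[0],v[1]-p0[1],z]);print(n,P)
print("to above tab")
plan2([((-.15,-.10,.23),Rg(20,6,5),8),((-.14,.06,.235),Rg(5,0,0),9),((-.125,.225,.19),Rg(0,0,0),10)],L=.159,hand=140)
E
```

```text
t 11.27 tip [-101.3 -212.9  225.8] tilt [ 8.6 44.2 -2.1] F [ 1.2 -0.6  0. ] J [-28.    2.9 -19.3 -47.6 -44.7 155.5] qd [-26. -10.   8.   7. -29.   4.] g 0.0005
scene L [0.34, 0.37]
scene M [0.39, 0.44]
scene R [0.73, 0.69]
top L [0.35, 0.34]
top M [0.41, 0.4]
top R [0.48, 0.45]
t 11.57 tip [-100.5 -213.5  224.6] tilt [ 8.6 44.1 -1.9] F [-0.3  0.8  0.6] J [-27.9   3.  -19.3 -47.7 -44.6 155.5] qd [ 0.  0.  0.  0. -0.  0.] g 0.0006
0 (-0.125, 0.225, 0.2) [ 46.   8. -23.  -0. -59.  51.]
0 (-0.125, 0.225, 0.098) [ 46.  14. -30.  -0. -46.  51.]
0 (-0.125, 0, 0.116) [ 22.  11. -31.  -0. -47.  76.]
0 (-0.125, -0.15, 0.098) [  4.  16. -27.  -0. -47.  93.]
1 (-0.125, 0.225, 0.2) [  46.    8.  -23.   -0.  -59. -129.]
1 (-0.125, 0.225, 0.098) [  46.   14.  -30.   -0.  -46. -129.]
1 (-0.125, 0, 0.116) [  22.   11.  -31.    0.  -47. -104.]
1 (-0.125, -0.15, 0.098) [  4.  16. -27.  -0. -47. -87.]
weight [-0.17230132  0.40149404  0.04      ]
beaker [-0.05822595  0.45175134  0.05      ]
to above tab
[[0.004, -0.017, 0.0], [-0.8, -3.0, 0.0], 140],  # v0.74 [-118, -202, 237] c88
[[0.004, -0.017, 0.0], 
[... 1354 characters left out ...]
,  # v0.21 [-137, 93, 226] c66
[[0.003, -0.017, 0.005], [0.0, -0.5, 0.0], 140],  # v0.22 [-135, 110, 221] c62
[[0.003, -0.016, 0.004], [0.0, -0.5, 0.0], 140],  # v0.19 [-133, 126, 217] c60
[[0.003, -0.017, 0.005], [0.0, -0.5, 0.0], 140],  # v0.20 [-131, 143, 212] c57
[[0.002, -0.016, 0.004], [0.0, -0.5, 0.0], 140],  # v0.18 [-131, 159, 208] c56
[[0.003, -0.017, 0.005], [0.0, -0.5, 0.0], 140],  # v0.18 [-129, 176, 203] c54
[[0.003, -0.016, 0.004], [0.0, -0.5, 0.0], 140],  # v0.16 [-127, 192, 199] c51
[[0.002, -0.017, 0.005], [0.0, -0.5, 0.0], 140],  # v0.17 [-126, 209, 194] c50
[[0.003, -0.016, 0.004], [0.0, -0.5, 0.0], 140],  # v0.14 [-125, 225, 190] c48
end J [ 46.   8. -24.  -0. -58.  51.]
```

The right wheel stopped dead again (resting-level differences, about 12 N at the peg), so the binding is confirmed. Now to above the tab, jaws partly open.

carry_out([
  [[0.004, -0.017, 0], [-0.8, -3.0, 0], 140],
  [[0.004, -0.017, 0], [-0.8, -3.0, 0], 140],
  [[0.004, -0.017, 0], [-0.8, -3.0, 0], 140],
  [[0.004, -0.017, 0], [-0.8, -3.1, 0], 140],
  [[0.004, -0.017, 0], [-0.8, -3.1, 0.1], 140],
  [[0.004, -0.017, 0], [-0.8, -3.0, 0], 140],
  [[0.004, -0.016, 0], [-0.8, -3.1, 0.1], 140],
  [[0.004, -0.017, 0], [-0.9, -3.0, 0], 140],
  [[0.006, -0.018, 0.001], [-0.2, -1.7, 0.1], 140],
  [[0.006, -0.018, 0], [-0.2, -1.7, 0.1], 140],
  [[0.006, -0.018, 0], [-0.2, -1.6, 0.1], 140],
  [[0.006, -0.018, 0], [-0.2, -1.7, 0.1], 140],
])

```text
time_s: 12.57
tcp_pos: [0.4462, -0.0469, 0.3874]
eef_rot: [-179.0, -13.1, 7.8]
contact_force: [0.2, -0.5, -0.7]
gripper_width: 0.0398
```

carry_out([
  [[0.006, -0.019, 0], [-0.2, -1.6, 0.1], 140],
  [[0.006, -0.018, 0], [-0.2, -1.7, 0.1], 140],
  [[0.006, -0.019, 0], [-0.2, -1.6, 0.1], 140],
  [[0.006, -0.019, 0], [-0.3, -1.7, 0.1], 140],
  [[0.006, -0.018, 0], [-0.2, -1.6, 0.1], 140],
  [[0.003, -0.017, 0.005], [0, -0.5, 0], 140],
  [[0.003, -0.016, 0.005], [0, -0.5, 0], 140],
  [[0.003, -0.017, 0.005], [0, -0.5, 0], 140],
  [[0.003, -0.016, 0.004], [0, -0.5, 0], 140],
  [[0.003, -0.016, 0.004], [0, -0.5, 0], 140],
  [[0.003, -0.017, 0.005], [0, -0.5, 0], 140],
  [[0.002, -0.016, 0.004], [0, -0.5, 0], 140],
])

```text
time_s: 13.57
tcp_pos: [0.47, 0.1659, 0.3621]
eef_rot: [179.9, -1.4, 7.4]
contact_force: [-0.3, 0.3, -0.1]
gripper_width: 0.0396
```

```bash
python3 - <<'E'
from fk import *
st();plan2([((-.125,.225,.19),Rg(0,0,0),4)],L=.159,hand=140)
c=r.get_calibration("wrist");a=r.capture("wrist");cv2.imwrite("pics/w3.png",a[...,::-1])
print(proj("wrist",w(p0,[(-.125,.225,.120),(-.125,.225,.072),(-.151,.225,.072),(-.099,.225,.072),(-.125,.231,.120),(-.125,.219,.120)])).round(1).tolist())
E
```

```text
t 13.57 tip [-127.7  175.6  184.2] tilt [-0.1  1.4 -0.1] F [-0.3  0.3 -0.1] J [ 42.5   5.3 -25.7   1.  -57.9  54.4] qd [ 17.  11.   7.  -4.  -2. -15.] g 0.0396
[[0.002, -0.012, 0.003], [0.0, -0.4, 0.0], 140],  # v0.12 [-127, 188, 200] c52
[[0.002, -0.012, 0.003], [0.0, -0.3, 0.0], 140],  # v0.12 [-126, 200, 197] c50
[[0.002, -0.013, 0.004], [0.0, -0.4, 0.0], 140],  # v0.12 [-125, 213, 193] c48
[[0.001, -0.012, 0.003], [0.1, -0.3, 0.1], 140],  # v0.12 [-125, 225, 190] c48
end J [ 46.   8. -24.  -0. -58.  51.]
[[257.5, 215.7], [267.9, 201.2], [269.0, 228.7], [266.8, 172.3], [249.5, 215.7], [265.6, 215.7]]
```

View pics/w3.png

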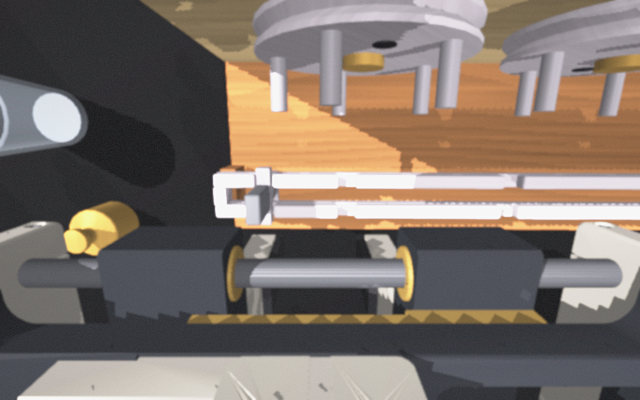

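The wrist view shows the tab's grey grip at about (257,205), top edge spanning x≈248–266. That matches the predicted (249.5–265.6, 216), so the fitted pose holds at the tab. Weight and beaker are clear. Going down over the grip.

carry_out([
  [[0.002, -0.012, 0.003], [0, -0.4, 0], 140],
  [[0.002, -0.012, 0.003], [0, -0.3, 0], 140],
  [[0.002, -0.013, 0.004], [0, -0.4, 0], 140],
  [[0.001, -0.012, 0.003], [0.1, -0.3, 0.1], 140],
  [[0, 0, 0.015], [0, 0, 0], 140],
  [[0, 0, 0.015], [0, 0, 0], 140],
  [[0, 0, 0.015], [0, 0, 0], 140],
  [[0, 0, 0], [0, 0, 0], 140],
])

```text
time_s: 14.28
tcp_pos: [0.4705, 0.2137, 0.3025]
eef_rot: [179.9, 0.1, 7.2]
contact_force: [-1.3, -0.7, 0.1]
gripper_width: 0.0397
```

```bash
python3 - <<'E'
from fk import *
st();print(tip(.159))
plan2([((-.125,.225,.100),Rg(0,0,0),4)],L=.159,hand=140)
c=r.get_calibration("wrist");a=r.capture("wrist");cv2.imwrite("pics/w4.png",cv2.resize(a[120:330,160:480],(800,525))[...,::-1])
print(proj("wrist",w(p0,[(-.137,.231,.120),(-.137,.219,.120),(-.113,.231,.12),(-.113,.219,.12)])).round(1).tolist())
E
```

```text
t 14.28 tip [-126.   223.   124.5] tilt [-0.1 -0.1  0.1] F [-1.3 -0.7  0.1] J [ 46.2  11.1 -27.1  -0.  -51.9  51. ] qd [-0. -2.  2.  1. -4.  0.] g 0.0397
[-0.12593901  0.22299743  0.14354909]
[[0.0, -0.001, 0.011], [0.0, 0.0, 0.0], 140],  # v0.14 [-126, 224, 133] c48
[[0.0, 0.0, 0.011], [0.0, 0.0, 0.0], 140],  # v0.14 [-126, 224, 122] c48
[[0.0, -0.001, 0.011], [0.0, 0.1, -0.1], 140],  # v0.15 [-126, 225, 111] c49
[[0.001, 0.0, 0.011], [0.1, 0.0, 0.0], 140],  # v0.14 [-125, 225, 100] c48
end J [ 46.  14. -30.  -0. -46.  51.]
[[308.2, 266.0], [329.0, 266.0], [307.8, 226.7], [329.2, 226.7]]
```

View pics/w4.png

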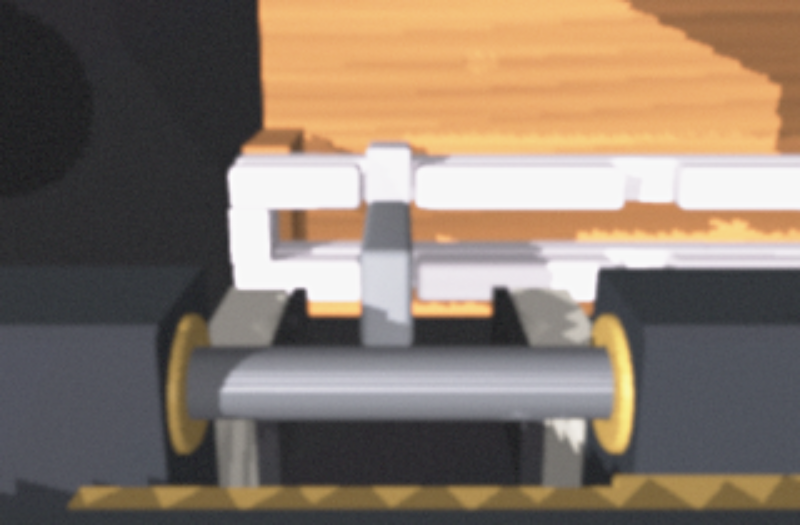

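The crop shows the grip between the fingers, its top spanning columns 362–412 (crop). That is about 2 mm further to +y than my jaw centre. I check the left notch, at crop (651,182), with the same camera to see whether the frame itself is shifted.

```bash
cat >> h.py <<'E'
def pix2rig(n,uv,z):
    c=r.get_calibration(n);K=np.array(c["K"]);R=cv2.Rodrigues(np.array(c["rvec"]))[0];C=-R.T@np.array(c["tvec"]).ravel()
    d=R.T@np.linalg.inv(K)@[uv[0],uv[1],1];P=C+d*(z-C[2])/d[2];return (Ro.from_euler('z',-p0[2]).apply(P-[p0[0],p0[1],0])*1e3).round(1)
E
python3 - <<'E'
from fk import *
f=lambda u,v:(160+u/2.5,120+v/2.5)
for nm,uv,z in (("notchL left edge rear bar",(626,200),.07),("notchL right edge",(679,200),.07),("crossbar far end left",(368,172),.072),("crossbar right",(411,172),.072),("grip top L",(361,300),.12),("grip top R",(412,300),.12)):
    print(nm,pix2rig("wrist",f(*uv),z))
E
```

```text
notchL left edge rear bar [-110.5  159.7   70. ]
notchL right edge [-110.5  144.6   70. ]
crossbar far end left [-101.8  233.    72. ]
crossbar right [-101.8  221.    72. ]
grip top L [-120.9  233.   120. ]
grip top R [-120.9  221.5  120. ]
```

The notch centre reads y = 152 mm (nominal 150) and the crossbar 227 mm (nominal 225), so my frame is off by a consistent +2 mm. I apply that to the grasp and the placing.

carry_out([
  [[0, -0.002, 0.011], [0, 0, 0], 140],
  [[0, -0.001, 0.011], [0, 0, 0], 140],
  [[0, -0.001, 0.011], [0, 0, 0], 140],
  [[0.001, 0, 0.011], [0, 0, 0], 140],
  [[0, 0, 0], [0, 0, 0], 255],
  [[0, 0, 0], [0, 0, 0], 255],
  [[0, 0, 0], [0, 0, 0], 255],
  [[0, 0, 0], [0, 0, 0], 255],
  [[0, 0, 0], [0, 0, 0], 255],
  [[0, 0, 0], [0, 0, 0], 255],
], grip_force=25)

```text
time_s: 15.17
tcp_pos: [0.4721, 0.218, 0.2623]
eef_rot: [-179.9, -0.2, 7.2]
contact_force: [-1.5, -0.4, 3.5]
gripper_width: 0.012
```

```bash
python3 - <<'E'
from fk import *
st();print(tip(.159))
E
```

```text
t 15.17 tip [-122.8  227.5   84.3] tilt [0.1 0.2 0.1] F [-1.5 -0.4  3.5] J [ 46.5  14.1 -29.5   0.1 -46.1  50.7] qd [-0.  0.  0.  0.  0.  0.] g 0.012
[-0.12288353  0.22749952  0.10327869]
```

carry_out([
  [[0, 0, -0.006], [0, 0, 0], 255],
  [[0, 0, -0.006], [0, 0, 0], 255],
  [[0, 0, -0.006], [0, 0, 0], 255],
  [[0, 0, 0], [0, 0, 0], 255],
  [[0, 0, 0], [0, 0, 0], 255],
])

```text
time_s: 15.58
tcp_pos: [0.472, 0.2179, 0.2801]
eef_rot: [-179.9, -0.2, 7.2]
contact_force: [-0.2, 0.8, -0.7]
gripper_width: 0.012
```

```bash
python3 - <<'E'
from fk import *
st();print(tip(.159))
E
```

```text
t 15.58 tip [-123.   227.5  102.1] tilt [0.1 0.2 0.1] F [-0.2  0.8 -0.7] J [ 46.5  12.8 -28.4   0.1 -48.6  50.7] qd [-0.  1. -1. -0.  0. -0.] g 0.012
[-0.12307414  0.22743405  0.1210702 ]
```

carry_out([
  [[0, 0.02, 0], [0, 0, 0], 255],
  [[0, 0.02, 0], [0, 0, 0], 255],
  [[0, 0.02, 0], [0, 0, 0], 255],
  [[0, 0.02, 0], [0, 0, 0], 255],
  [[0, 0.02, 0], [0, 0, 0], 255],
  [[0, 0.02, 0], [0, 0, 0], 255],
  [[0, 0.02, 0], [0, 0, 0], 255],
  [[0, 0.02, 0], [0, 0, 0], 255],
  [[0, 0.02, 0], [0, 0, 0], 255],
  [[0, 0.02, 0], [0, 0, 0], 255],
  [[0, 0, 0], [0, 0, 0], 255],
])

```text
time_s: 16.5
tcp_pos: [0.4967, 0.0171, 0.2788]
eef_rot: [-180.0, -0.1, 7.1]
contact_force: [0.1, -0.5, -0.4]
gripper_width: 0.0118
```

```bash
python3 - <<'E'
from fk import *
st();print(tip(.159))
plan2([((-.123,-.148,.121),Rg(0,0,0),9)],L=.159)
E
```

```text
t 16.5 tip [-124.4   24.9  100.8] tilt [0.  0.1 0.2] F [ 0.1 -0.5 -0.4] J [ 24.7  10.9 -31.1  -0.  -47.9  72.4] qd [ 2. -0.  0. -0.  0. -4.] g 0.0118
[-0.12437413  0.02487727  0.11983535]
[[0.0, 0.019, 0.0], [0.0, 0.0, 0.0], 255],  # v0.28 [-124, 6, 120] c47
[[0.0, 0.019, 0.0], [0.0, 0.0, 0.0], 255],  # v0.29 [-125, -13, 120] c47
[[0.0, 0.019, 0.0], [0.0, 0.0, 0.0], 255],  # v0.29 [-125, -32, 120] c47
[[0.0, 0.019, 0.0], [0.0, 0.0, 0.0], 255],  # v0.29 [-125, -51, 120] c47
[[0.0, 0.019, 0.0], [0.0, 0.0, 0.0], 255],  # v0.28 [-125, -70, 120] c48
[[0.0, 0.019, 0.0], [0.0, 0.0, -0.1], 255],  # v0.28 [-125, -89, 120] c48
[[0.001, 0.02, 0.0], [0.0, 0.0, 0.0], 255],  # v0.30 [-124, -109, 120] c47
[[0.0, 0.019, -0.001], [0.0, 0.0, -0.1], 255],  # v0.28 [-124, -128, 121] c47
[[0.001, 0.02, 0.0], [0.0, -0.1, 0.0], 255],  # v0.28 [-123, -148, 121] c46
end J [  4.  15. -25.  -0. -50.  93.]
```

carry_out([
  [[0, 0.019, 0], [0, 0, 0], 255],
  [[0, 0.019, 0], [0, 0, 0], 255],
  [[0, 0.019, 0], [0, 0, 0], 255],
  [[0, 0.019, -0.001], [0, 0, 0], 255],
  [[0, 0.019, 0], [0, 0, 0], 255],
  [[0, 0.019, 0], [0, 0, -0.1], 255],
  [[0.001, 0.011, 0], [0, 0, 0], 255],
  [[0, 0, 0], [0, 0, 0], 255],
  [[0, 0, 0], [0, 0, 0], 255],
])

```text
time_s: 17.25
tcp_pos: [0.5136, -0.1046, 0.2798]
eef_rot: [-179.9, -0.1, 7.2]
contact_force: [-0.5, -0.4, -0.3]
gripper_width: 0.0122
```

```bash
python3 - <<'E'
from fk import *
st();print(tip(.159))
q=proj("wrist",w(p0,[(-.111,-.148,.07),(-.139,-.148,.07)]));print(q.round(1).tolist())
a=r.capture("wrist");cv2.imwrite("pics/w5.png",cv2.resize(a[130:330,280:560],(800,571),interpolation=cv2.INTER_CUBIC)[...,::-1])
E
```

```text
t 17.25 tip [-122.9  -97.9  101.8] tilt [0.1 0.1 0.1] F [-0.5 -0.4 -0.3] J [  9.9  13.3 -27.8  -0.1 -48.8  87.3] qd [ 1. -0. -0. -0. -0. -0.] g 0.0122
[-0.12290478 -0.09788452  0.12082738]
[[400.1, 213.9], [397.3, 254.5]]
```

View pics/w5.png

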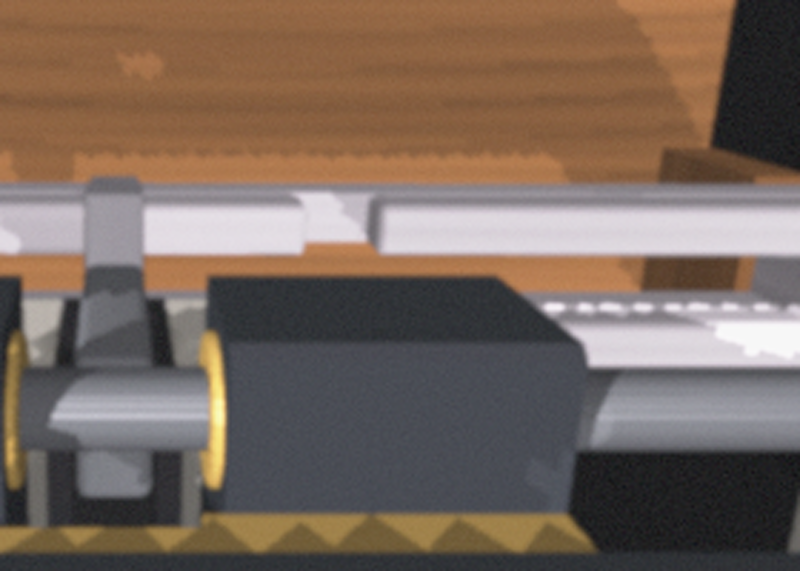

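```bash
python3 - <<'E'
from fk import *
f=lambda u,v:(280+u/2.857,130+v/2.857)
for nm,uv,z in (("notch left",(304,225),.07),("notch right",(376,225),.07),("bar L",(85,220),.0895),("bar R",(143,220),.0895),("grip L",(78,480),.1375),("grip R",(151,480),.1375)):
    print(nm,pix2rig("wrist",f(*uv),z))
plan2([((-.123,-.148,.121),Rg(0,0,0),4)],L=.159)
E
```

```text
notch left [-107.5 -138.6   70. ]
notch right [-107.5 -154.7   70. ]
bar L [-101.   -90.5   89.5]
bar R [-101.  -102.1   89.5]
grip L [-129.6  -90.8  137.5]
grip R [-129.6 -102.1  137.5]
[[0.0, 0.013, 0.0], [0.0, 0.0, 0.0], 255],  # v0.19 [-123, -110, 121] c46
[[0.0, 0.013, 0.0], [0.0, 0.0, 0.0], 255],  # v0.19 [-123, -123, 121] c46
[[0.0, 0.012, 0.0], [0.0, -0.1, 0.0], 255],  # v0.17 [-123, -135, 121] c46
[[0.0, 0.012, 0.0], [-0.1, 0.0, 0.0], 255],  # v0.17 [-123, -148, 121] c46
end J [  4.  15. -26.   0. -50.  93.]
```

Relative to the bar, the notch centre lies 50.3 mm further on (target tool y = −148.2 mm), which agrees with the +2 mm correction.

carry_out([
  [[0, 0.013, 0], [0, 0, 0], 255],
  [[0, 0.013, 0], [0, 0, 0], 255],
  [[0, 0.012, 0], [0, 0, 0], 255],
  [[0, 0.012, 0], [0, 0, 0], 255],
  [[0, 0, 0], [0, 0, 0], 255],
  [[0, 0, 0], [0, 0, 0], 255],
  [[0, 0, 0], [0, 0, 0], 255],
])

```text
time_s: 17.88
tcp_pos: [0.5199, -0.154, 0.28]
eef_rot: [-179.9, -0.1, 7.3]
contact_force: [-0.2, 0.1, -0.9]
gripper_width: 0.0116
```

```bash
python3 - <<'E'
from fk import *
st();print(tip(.159))
E
```

```text
t 17.88 tip [-122.9 -147.7  102. ] tilt [0.1 0.1 0. ] F [-0.2  0.1 -0.9] J [  4.2  14.8 -25.6  -0.1 -49.5  93.2] qd [ 0. -0. -0.  0.  0. -0.] g 0.0116
[-0.12290089 -0.14767847  0.12095869]
```

carry_out([
  [[0, 0.0005, 0.003], [0, 0, 0], 255],
  [[0, 0, 0.003], [0, 0, 0], 255],
  [[0, 0, 0.003], [0, 0, 0], 255],
  [[0, 0, 0.003], [0, 0, 0], 255],
  [[0, 0, 0.003], [0, 0, 0], 255],
  [[0, 0, 0], [0, 0, 0], 255],
])

```text
time_s: 18.38
tcp_pos: [0.5198, -0.1544, 0.2642]
eef_rot: [-179.9, -0.1, 7.3]
contact_force: [-0.1, -0.7, -1.1]
gripper_width: 0.0121
```

```bash
python3 - <<'E'
from fk import *
st();print(tip(.159))
E
```

```text
t 18.38 tip [-123.2 -148.    86.2] tilt [ 0.1  0.1 -0. ] F [-0.1 -0.7 -1.1] J [  4.1  15.9 -26.5  -0.1 -47.5  93.2] qd [-0. -0.  0.  0. -1.  0.] g 0.0121
[-0.12318434 -0.14806626  0.10520407]
```

It went into the notch without contact, 1.9 mm above home. I lower the rest, release, then retreat upward.

carry_out([
  [[0, 0, 0.001], [0, 0, 0], 255],
  [[0, 0, 0.001], [0, 0, 0], 255],
  [[0, 0, 0], [0, 0, 0], 255],
])

```text
time_s: 18.63
tcp_pos: [0.5201, -0.1545, 0.2629]
eef_rot: [-179.9, -0.1, 7.3]
contact_force: [-0.5, 0.4, -0.3]
gripper_width: 0.0119
```

carry_out([
  [[0, 0, 0], [0, 0, 0], 180],
  [[0, 0, 0], [0, 0, 0], 160],
  [[0, 0, 0], [0, 0, 0], 140],
  [[0, 0, 0], [0, 0, 0], 140],
  [[0, 0, 0], [0, 0, 0], 140],
  [[0, 0, -0.015], [0, 0, 0], 140],
  [[0, 0, -0.025], [0, 0, 0], 140],
  [[0, 0, -0.03], [0, 0, 0], 140],
  [[0, 0, -0.03], [0, 0, 0], 140],
  [[-0.01, -0.02, -0.02], [0, 0, 0], 140],
  [[-0.01, -0.02, 0], [0, 0, 0], 140],
  [[0, 0, 0], [0, 0, 0], 140],
])

```text
time_s: 19.63
tcp_pos: [0.4934, -0.1161, 0.3848]
eef_rot: [-179.9, -0.3, 7.3]
contact_force: [-0.3, 0.3, -0.4]
gripper_width: 0.0399
```

carry_out([
  [[-0.01, -0.03, 0], [0, 0, 0], 140],
  [[-0.01, -0.03, 0], [0, 0, 0], 140],
  [[0, -0.03, 0], [0, 0, 0], 140],
  [[0, 0, 0], [0, 0, 0], 140],
  [[0, 0, 0], [0, 0, 0], 140],
])

```text
time_s: 20.05
tcp_pos: [0.4635, -0.0297, 0.3833]
eef_rot: [-179.9, -0.2, 7.5]
contact_force: [-0.4, -0.0, -0.4]
gripper_width: 0.0394
```

```bash
python3 - <<'E'
from fk import *
st()
P=w(p0,[(-.125,-.148,.12),(-.125,-.148,.072),(-.151,-.148,.072),(-.099,-.148,.072)]);q=proj("wrist",P);print(q.round(1).tolist())
a=r.capture("wrist");c=q.mean(0).astype(int);x0=int(np.clip(c[0]-140,0,360));y0=int(np.clip(c[1]-100,0,200))
print(x0,y0);cv2.imwrite("pics/fin.png",cv2.resize(a[y0:y0+200,x0:x0+280],(800,571),interpolation=cv2.INTER_CUBIC)[...,::-1])
for n in("scene","top"): cv2.imwrite(f"pics/fin_{n}.png",r.capture(n)[...,::-1])
E
```

```text
t 20.05 tip [-162.9  -17.2  205.3] tilt [ 0.1  0.2 -0.2] F [-0.4 -0.  -0.4] J [ 20.7   1.2 -26.7  -0.  -61.9  76.8] qd [-2.  1.  0.  0. -0.  1.] g 0.0394
[[488.2, 163.2], [461.3, 156.6], [458.0, 184.0], [464.7, 128.0]]
328 57
```

View pics/fin.png

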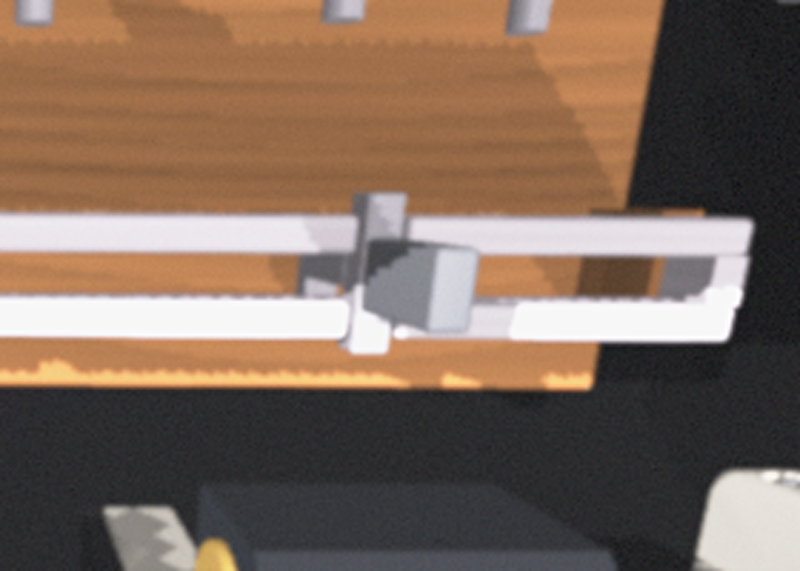

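The last view shows the crossbar seated across both bars at (375,270), its top almost level with the rail. The grip is upright, its top at image (487,158) against a predicted (488,163) for fully home. The gripper is clear. I check the bystanders against the first picture and hand in.

```bash
python3 - <<'E'
from h import *
a=cv2.imread("pics/scene0.png").astype(int);b=cv2.imread("pics/fin_scene.png").astype(int)
for n,(x0,y0,x1,y1) in {"rack":(442,200,506,290),"beaker":(140,212,180,246),"weight":(165,260,192,280)}.items(): print(n,np.abs(a-b)[y0:y1,x0:x1].mean().round(2))
st();r.close_job()
E
```

```text
rack 4.33
beaker 15.49
weight 4.24
t 20.2 tip [-163.   -18.8  204.9] tilt [0.1 0.1 0. ] F [ 0.6  0.3 -0.1] J [ 20.5   1.3 -26.7  -0.  -61.9  76.8] qd [-1.  0. -0.  0. -0. -0.] g 0.0393
the job is handed in; nothing more can be done
```

```bash
python3 - <<'E'
import cv2,numpy as np
g=lambda n:cv2.Canny(cv2.imread(f"pics/{n}.png",0),40,100)
for c in("scene","top"):
  for n,(x0,y0,x1,y1) in {"scene":{"rack":(442,200,506,290),"beaker":(140,212,180,246),"weight":(165,260,192,280)},"top":{"rack":(438,188,498,272),"beaker":(152,210,190,240),"weight":(180,252,205,274)}}[c].items():
    t=g(c+"0")[y0:y1,x0:x1];R=cv2.matchTemplate(g("fin_"+c)[y0-10:y1+10,x0-10:x1+10],t,cv2.TM_CCOEFF_NORMED);_,m,_,l=cv2.minMaxLoc(R);print(c,n,"shift px",l[0]-10,l[1]-10,round(m,2))
E
```

```text
scene rack shift px 0 0 0.9
scene beaker shift px 0 0 0.86
scene weight shift px 0 0 0.92
top rack shift px 0 0 0.88
top beaker shift px 0 0 0.96
top weight shift px 7 -8 0.14
```

I spun all three wheels, found that the right wheel binds, and dropped the tab into the notch in front of it. I let go, moved clear and handed in at 20.2 s; no verdict is reported.

- **Left and middle wheels:** both kept turning after release, clearly visible between camera frames. They ended at about −310° and −150° (each may be a turn more).
- **Right wheel:** it needed about 12–18 N at the peg as measured while moving, and stood still as soon as I let go. It read about −92° after the first stroke, only some 80° of travel. A second stroke took it past a quarter turn; I did not re-measure that angle.
- **Tab:** lifted 17.8 mm, shifted along the rail and lowered into the notch with no contact force. The wrist picture shows the crossbar nearly level with the rail tops and the grip upright, within about 5 px of where it should appear when fully home.

**Checks that failed or disagreed:**
- **Hood contact:** early on, while freeing the arm from a joint limit, the closed fingers touched the hood edge. The wrist force read about 44 N. I think only the fingers touched, but I can't rule out that it counts against the 40 N limit on the arm and gripper body.
- **Rig position:** my first fit was about 2 mm off along the rail. I corrected it from the wrist camera before grasping.
- **Bystanders:** the rack and beaker show no shift in either fixed view. The weight shows none in the scene view, but its match in the top view failed (score 0.14) and I did not look into why. The beaker area also changed in brightness, which I take to be the arm's shadow, since its outline had not moved.

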